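# Set up the sieving bench for the next sample

### The job

Get the bench ready for the next sample: slide the rack's stop back to make room, file every standing specimen case upright and square in the rack, side by side from the end wall with no gaps, and push the stop snug against the last one. Slide the small brass sieve across the bench, without lifting it, until all of it is on the round mat; once it is there, press the closed jar down upright on the mixer's sprung pad until the pad is fully down, keep it down for a good second, then stand the jar on the square cork coaster. Leave everything else on the bench alone.

Things in the scene. Friction and masses are not known exactly. Their poses are not given: they have to be found in the camera images.
- case0_c (a point): One of up to four identical brown cardboard specimen cases (some may be absent): upright boxes with a grey lid seam and a blank white label, 24 mm thick (its x axis), 60 mm wide (its y axis), 100 mm tall (z), 120 g or so, standing on the bench, easy to topple. This point is its centre, 50 mm above its underside.
- case1_c (a point): One of up to four identical brown cardboard specimen cases (some may be absent): upright boxes with a grey lid seam and a blank white label, 24 mm thick (its x axis), 60 mm wide (its y axis), 100 mm tall (z), 120 g or so, standing on the bench, easy to topple. This point is its centre, 50 mm above its underside.
- case2_c (a point): One of up to four identical brown cardboard specimen cases (some may be absent): upright boxes with a grey lid seam and a blank white label, 24 mm thick (its x axis), 60 mm wide (its y axis), 100 mm tall (z), 120 g or so, standing on the bench, easy to topple. This point is its centre, 50 mm above its underside.
- case3_c (a point): One of up to four identical brown cardboard specimen cases (some may be absent): upright boxes with a grey lid seam and a blank white label, 24 mm thick (its x axis), 60 mm wide (its y axis), 100 mm tall (z), 120 g or so, standing on the bench, easy to topple. This point is its centre, 50 mm above its underside.
- rack_wall (a point): Grey filing rack, fixed: a deck 200 mm long, 80 mm wide and 10 mm high with an end wall 100 mm tall above the deck. This point lies on the deck at the middle of the inner foot of the end wall (deck level, 10 mm above the bench). Its x axis is horizontal, along the deck and into the wall, so the cases stand at negative x, thickness along x and width along y (across the deck, the sides are open); z is up. The deck runs from x = -188 mm to the wall at 0; the wall is 12 mm thick.
- stop (a joint): Sliding end stop of the rack (m): 0 = fully open, inner face 150 mm from the end wall; grows towards the wall (gap = 0.150 - value), to 0.126 at most. It stays where it is left; friction about 1.5 N. An aluminium plate 14 mm thick, 70 mm wide, its top 89 mm above the deck, with a black strip along the top; it starts 60 to 100 mm from the wall and can be pushed on either face.
- stop_face (a point): Middle of the lower edge of the stop's inner face (the face towards the cases), at deck level; same axes as the rack's point. The outer face lies at x = -14 mm.
- sieve: Small round brass sieve on its pan, loose, 110 mm across (111 mm over the beads), 60 mm tall, open at the top with a mesh 36 mm up and 4 mm walls, about 0.55 kg. Origin at the centre of its underside. (The larger brass sieve stack at the back is not meant.)
- mat: Round dark rubber mat lying flush on the bench, 150 mm across, 1 mm thin, no obstacle to sliding. Origin at its centre. It is fixed.
- jar_c (a point): Closed amber jar with a white lid, 56 mm across, 95 mm tall, about 0.22 kg, loose. This point is its centre, 47.5 mm above its underside; z is its axis.
- mixer_pad (a joint): Travel of the mixer's sprung pad (m): 0 = up, 0.010 = fully down. The spring takes about 6 N to start and 14 N fully down; the jar's weight alone does not press it.
- pad_top (a point): Centre of the top of the round black pad (60 mm across), 76 mm above the bench when up; it moves with the pad. The mixer is a fixed white box 120 x 110 mm, its top 59 mm above the bench.
- coaster: Square cork coaster, 90 x 90 mm, 5 mm thick, fixed on the bench. Origin at the centre of its underside.
- dish_c (a point): Bystander: loose small white dish, 72 mm across, 18 mm tall; leave it. Point at its centre, half-way up.
- brush: Bystander: loose small brush lying on the bench at the left; leave it.
- block: Bystander: loose wooden block 50 x 30 x 20 mm; leave it. Origin at the centre of its underside.
Things that resemble listed ones, but are neither listed nor needed, are in the scene too. Leave any purple look-alike of the part that bears case3_c alone.

How it is judged (in metres and radians):
On the way, in this order (a step that is already met when the one before it is completed fails the run):
1. the sieve stands at rest wholly on the mat (horizontal distance between sieve and mat below 0.02 m and angle between sieve's own z axis and vertical below 0.05 rad and linear speed of sieve below 0.02 m/s), for 0.2 s.
2. after that, the jar, upright on the pad, holds it fully down (value of joint mixer_pad above 0.0088 m and horizontal distance between jar_c and pad_top below 0.02 m and z of jar_c in the frame of pad_top below 0.053 m and angle between jar_c's own z axis and vertical below 0.15 rad), for 0.6 s.
At the end, for the whole second after the job is handed in: Cases upright (0.1 rad) on the deck, square (0.15 rad), within 15 mm of its middle line, packed from the wall (centres at most 8 mm beyond tight packing), stop within 4.5 mm of the last; sieve at rest within 20 mm of the mat's centre; jar upright within 25 mm of the coaster's centre; pad up (all of step 1 and (x of case0_c in the frame of rack_wall between -0.02 and -0.007 m or x of case0_c in the frame of rack_wall between -0.044 and -0.031 m or x of case0_c in the frame of rack_wall between -0.068 and -0.055 m or x of case0_c in the frame of rack_wall between -0.092 and -0.079 m) and angle between each of case0_c, case1_c, case2_c, case3_c's own z axis and vertical below 0.1 rad and angle between the x axis of each of case0_c, case1_c, case2_c, case3_c and the x axis of rack_wall, either way round below 0.15 rad and y of case0_c in the frame of rack_wall between -0.015 and 0.015 m and z of case0_c in the frame of rack_wall between 0.044 and 0.056 m and (x of case1_c in the frame of rack_wall between -0.02 and -0.007 m or x of case1_c in the frame of rack_wall between -0.044 and -0.031 m or x of case1_c in the frame of rack_wall between -0.068 and -0.055 m or x of case1_c in the frame of rack_wall between -0.092 and -0.079 m) and y of case1_c in the frame of rack_wall between -0.015 and 0.015 m and z of case1_c in the frame of rack_wall between 0.044 and 0.056 m and (x of case2_c in the frame of rack_wall between -0.02 and -0.007 m or x of case2_c in the frame of rack_wall between -0.044 and -0.031 m or x of case2_c in the frame of rack_wall between -0.068 and -0.055 m or x of case2_c in the frame of rack_wall between -0.092 and -0.079 m) and y of case2_c in the frame of rack_wall between -0.015 and 0.015 m and z of case2_c in the frame of rack_wall between 0.044 and 0.056 m and (x of case3_c in the frame of rack_wall between -0.02 and -0.007 m or x of case3_c in the frame of rack_wall between -0.044 and -0.031 m or x of case3_c in the frame of rack_wall between -0.068 and -0.055 m or x of case3_c in the frame of rack_wall between -0.092 and -0.079 m) and y of case3_c in the frame of rack_wall between -0.015 and 0.015 m and z of case3_c in the frame of rack_wall between 0.044 and 0.056 m and (x of each of case0_c, case1_c, case2_c, case3_c in the frame of rack_wall above -0.024 m or x of case0_c in the frame of rack_wall between -0.02 and -0.007 m or x of case1_c in the frame of rack_wall between -0.02 and -0.007 m or x of case2_c in the frame of rack_wall between -0.02 and -0.007 m or x of case3_c in the frame of rack_wall between -0.02 and -0.007 m) and (x of each of case0_c, case1_c, case2_c, case3_c in the frame of rack_wall above -0.048 m or x of case0_c in the frame of rack_wall between -0.044 and -0.031 m or x of case1_c in the frame of rack_wall between -0.044 and -0.031 m or x of case2_c in the frame of rack_wall between -0.044 and -0.031 m or x of case3_c in the frame of rack_wall between -0.044 and -0.031 m) and (x of each of case0_c, case1_c, case2_c, case3_c in the frame of rack_wall above -0.072 m or x of case0_c in the frame of rack_wall between -0.068 and -0.055 m or x of case1_c in the frame of rack_wall between -0.068 and -0.055 m or x of case2_c in the frame of rack_wall between -0.068 and -0.055 m or x of case3_c in the frame of rack_wall between -0.068 and -0.055 m) and x of any of case0_c, case1_c, case2_c, case3_c in the frame of stop_face below 0.0165 m and horizontal distance between jar_c and coaster below 0.025 m and angle between jar_c's own z axis and vertical below 0.08 rad and height (world z) of jar_c between 0.0498 and 0.058 m and value of joint mixer_pad below 0.003 m); the robot touches nothing.
It fails at once if the sieve is lifted more than 25 mm off the bench or tipped over 0.4 rad (height (world z) of sieve above 0.025 m or angle between sieve's own z axis and vertical above 0.4 rad).
It fails at once if a bystander (dish, brush, block) is moved more than 40 mm (distance of any of dish_c, brush, block from where it was at the start of the episode above 0.04 m).
Of case0, case1, case2, case3 only 2 to 4 are there at a start; the rules pass over those that are not, and their reading is None.
At some moment in a run one of sieve may be knocked a few centimetres aside while the robot is not near it.
It also fails if it takes over 210 s, if anything falls off the work surface, if the arm or the gripper's body presses on something with over 40 N, if the wrist force passes 120 N, or if a joint passes its speed limit or range.

### The arm

A 6-joint arm with a two-finger parallel gripper is mounted at the origin on the work surface. World frame = base frame: x ahead of the robot, y to its left, z up, the work surface at z = 0. Lengths are in m, angles in degrees, forces in N, time in s.
With the tool pointing down it reaches from about 0.35 to 0.95 m from the base axis. Payload 17.4 kg.
Tool frame: the origin (TCP) lies between the finger pads; the fingertips stand tcp_to_tips ahead of it and the grasp point (between the pads) lies 2 mm behind it (tcp_to_tips is the distance from the TCP to the fingertips, in m); z points along the fingers, y is the direction in which the jaws open and shut (so a half turn about z gives the same grasp; the last joint's range is limited). The gripper opens to 93 mm and grips with 3 to 60 N. Pads are 15 mm wide; open, the fingers measure 128 mm over their backs; the gripper's body (75 mm by 188 mm) begins 65 mm behind the grasp point.
Start: joints at [66.417, 6.646, 82.598, -0, 90.757, -2.166], TCP at [0.246, 0.628, 0.236] pointing down, gripper open.
Joint ranges: [-162.19, 162.19], [-47.58, 125.68], [4.15, 143.07], [-65.23, 245.23], [0.69, 171.88], [-170.13, 170.13]. Speed limits (degrees/s): [108.29, 108.29, 127.2, 180, 180, 180].

### API

Orientations are given as [roll, pitch, yaw] about the fixed x, y, z axes, in that order (R = Rz(yaw) Ry(pitch) Rx(roll)).
In Python, from plant import * gives the robot as it stands. The module is installed in compiled form; this text tells all that it offers.
- The arm moves only by the tool step_arm, never from a script. Its argument "targets" is a list of rows, each an object of numbers: "grip": the finger opening in m, from 0 to 0.093; "x", "y", "z": the shift along the tool's x, y, z in m; "turn": the turn about the tool's z in rad. In form: [{"grip": .., "x": .., "y": .., "z": .., "turn": ..}, ...]. A call has 1 to 20 rows; each row is the pose to reach, as a shift and turn from the pose commanded when the call began, along the tool's axes at that moment; what a row does not reach only later rows make up. A row lasts 1/8 s, in which the tool goes at most 62.5 mm and 10.7 degrees, less where a joint would pass 70% of its speed; a pose out of reach is approached as far as the arm can. A call with a gripper value outside its range is refused whole. The fingers move at their own pace and stop on an object; "newtons" is the grip in N (left out, the last holds). Time passes only in rows, so rows that repeat a pose let the fingers close. It gives the time, the measured TCP pose, the force and the opening at its end, in the units of the state.
- state(): the state, without advancing time (a new reading comes with each control period).
- grab_frame(name): name is "scene" or "top"; returns a dict with "color" (400x640x3 uint8, red, green, blue), "z_map" (400x640 float32, m along the optical axis (not along the pixel's ray), 0 where there is no reading), "camera_matrix" (3x3 intrinsics, pixels), "world_from_camera" (4x4, takes a point from camera to world coordinates). Camera axes: x right, y up, looking along -z (the intrinsics and any distortion apply to the point x, -y, -z); pixel columns grow to the right and rows downward; lengths in m; the calibration is good to about 2 mm. A picture is of the moment at which its call begins.
- hand_in(): hands the job in, once; it reports no verdict.
Trained networks look in a picture, given as the dict that the camera call returned (one of the last four; its "shot" number tells which), for a name from the list of things; names that differ only in an ending like _2 or _b are one class to them, and where a whole thing is asked for, a point or a joint stands for the part that bears it (a point fixed in the world has none). Each returns a list of dicts, best first, with "p" (0 to 1); they miss things now and then, are a little off and sometimes report something else, mostly with a low value. They report only what shows in the picture. A call takes as long as a camera call. They do not tell look-alikes from the thing itself.
- outline_of(picture, target): "region" (400x640 bool, what is visible of it) and "rect" ([left, top, width, height] in pixels, round what is visible of it).
The state is a dict: "clock": time; "joint_pos": joint angles; "joint_vel": joint speeds; "effort": joint torques, N m; "tcp_pos": TCP position; "ee_rot": TCP orientation; "ft_force": force on the tool from outside, world axes, zero at the start; "ft_torque": the same for the moment, N m; "finger_gap": opening from 0.0 (shut) to 1.0 (fully open).
Only numpy, scipy, OpenCV 4.12 (cv2) and the standard library are available. Lean on these libraries where they do the work, as an engineer would, in place of code of your own. Each camera call takes 0.05 s, during which the arm holds its last target.

## Working session

There is one attempt and no reset: what is moved stays moved. The work goes in short steps, Python scripts to look and compute and a tool call to move; the robot and the scene stay as the last step left them, time stands still between calls to the robot, and variables do not carry over. Pictures are saved under pics/ and viewed, and the job is handed in when it is done.

Besides the shell and the picture viewer there is one more tool, called as name(argument=value, ...) on one line, values as JSON. step_arm: Moves the arm, as the interface text tells. Its arguments: {"type":"object","properties":{"targets":{"type":"array"},"newtons":{"type":"number"}},"required":["targets"]}

```bash
mkdir -p pics; ls; python3 - <<'E'
from plant import *
import cv2,numpy as np
print(state())
for n in("scene","top"):
    f=grab_frame(n)
    cv2.imwrite(f"pics/{n}0.png",f["color"][:,:,::-1])
    print(n,f["camera_matrix"],f["world_from_camera"],[k for k in f])
E
```

```text
pics
{'clock': 0.0, 'joint_pos': array([ 6.64184581e+01,  6.67279183e+00,  8.26372954e+01, -1.48237747e-03,
        9.07559680e+01, -2.16669180e+00]), 'joint_vel': array([-0.12949921, -0.10575464,  0.06041661,  0.01962792, -0.06694779,
       -0.02866063]), 'effort': array([ 2.57721105e-03, -7.21280408e+01, -6.22608161e+01,  7.79319601e-02,
        2.38810602e-02, -4.39418886e-05]), 'tcp_pos': array([0.24640167, 0.62820974, 0.23490406]), 'ee_rot': array([-1.79933936e+02, -1.01613410e-03,  1.58585131e+02]), 'ft_force': array([ 0.29921791, -0.30766973,  0.38031687]), 'ft_torque': array([-0.01610165, -0.04500953, -0.03327119]), 'finger_gap': 0.9984031519176855}
scene [[496.12202804   0.         319.43577768]
 [  0.         496.12202804 202.84228319]
 [  0.           0.           1.        ]] [[ 0.31946842 -0.66791843  0.67217921  1.39745373]
 [ 0.94738447  0.21010842 -0.24148937 -0.29450157]
 [ 0.02006469  0.71396037  0.69989856  0.95464053]
 [ 0.          0.          0.          1.        ]] ['color', 'z_map', 'camera_matrix', 'world_from_camera', 'shot']
top [[485.00979269   0.         334.47772223]
 [  0.         485.00979269 203.03515931]
 [  0.           0.           1.        ]] [[ 0.02740922  0.98772636 -0.1537705   0.31593306]
 [-0.99962062  0.02750021 -0.0015357   0.03907038]
 [ 0.00271187  0.15375426  0.9881054   1.50653767]
 [ 0.          0.          0.          1.        ]] ['color', 'z_map', 'camera_matrix', 'world_from_camera', 'shot']
```

View pics/scene0.png

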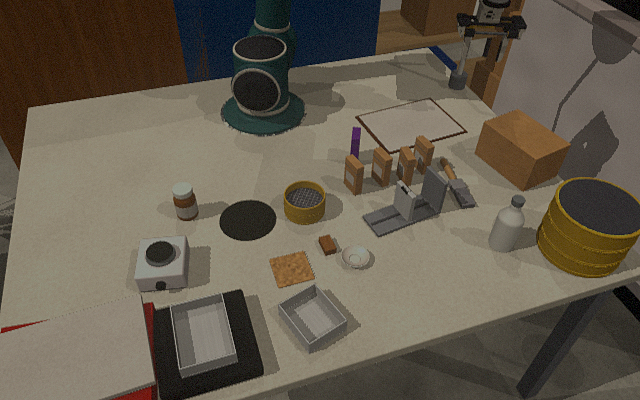

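View pics/top0.png

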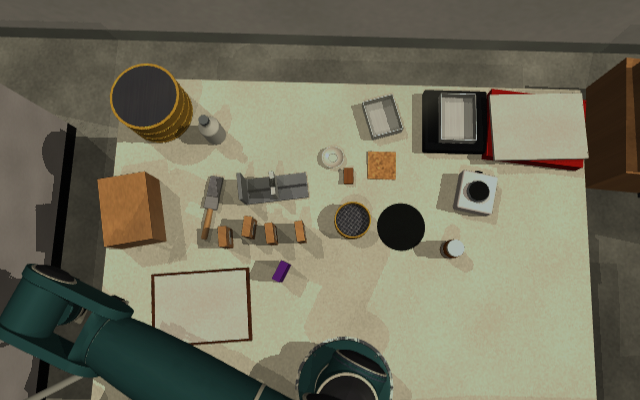

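The scene view shows four brown cases (345-430, 140-190) and the purple look-alike (355,140). The sieve is at (305,203), the mat (248,220), the mixer (162,262), the jar (185,202) and the coaster (292,268). The top view agrees.

```bash
cat > h.py <<'E'
from plant import *
import cv2,numpy as np
np.set_printoptions(precision=4,suppress=True)
def cloud(f):
    K=f["camera_matrix"];z=f["z_map"];v,u=np.mgrid[0:400,0:640]
    x=(u-K[0,2])/K[0,0]*z;y=(v-K[1,2])/K[1,1]*z
    P=np.stack([x,-y,-z,np.ones_like(z)],-1)@f["world_from_camera"].T
    P=P[...,:3];P[z<=0]=np.nan
    return P
def crop(f,name,r,k):
    l,t,w,h=r
    c=cv2.resize(f["color"][t:t+h,l:l+w,::-1],None,fx=k,fy=k,interpolation=cv2.INTER_CUBIC)
    cv2.imwrite(f"pics/{name}.png",c)
def proj(f,p):
    M=np.linalg.inv(f["world_from_camera"]);q=M@np.append(p,1);K=f["camera_matrix"]
    return K[0,0]*q[0]/-q[2]+K[0,2],K[1,1]*-q[1]/-q[2]+K[1,2]
def rect(xy):
    r=cv2.minAreaRect(xy.astype(np.float32)*1000);return np.array(r[0])/1000,np.array(r[1]),r[2]
E
python3 - <<'E'
from h import *
np.savez  # noqa
for n in("top","scene"):
    f=grab_frame(n);P=cloud(f)
    np.savez(f"{n}.npz",**f)
    for t in ["case0_c","stop","sieve","mat","jar_c","mixer_pad","coaster","dish_c","brush","block"]:
        for o in outline_of(f,t):
            if o["p"]<0.3: continue
            Q=P[o["region"]];Q=Q[np.isfinite(Q[:,0])]
            if len(Q)<5: continue
            zt=np.percentile(Q[:,2],95);T=Q[Q[:,2]>zt-0.012]
            print(n,t,round(o["p"],2),o["rect"],"n",len(Q),"zt",round(zt,4),"ctr",rect(T[:,:2]))
E
```

```text
top case0_c 0.64 [216.0, 226.3, 15.3, 22.7] n 296 zt 0.1029 ctr (array([0.4282, 0.3643]), array([60.3993, 22.4669]), 8.531781196594238)
top stop 0.66 [333.3, 201.6, 38.5, 41.4] n 1060 zt 0.0599 ctr (array([ 0.492, -0.013]), array([108.9286, 102.8366]), 1.392250418663025)
top sieve 0.64 [332.7, 203.0, 40.4, 40.2] n 1110 zt 0.0602 ctr (array([ 0.492 , -0.0139]), array([105.7523, 108.6225]), 89.11124420166016)
top mat 0.67 [374.8, 204.6, 49.4, 46.6] n 1793 zt 0.0058 ctr (array([ 0.4809, -0.1669]), array([144.9793, 148.4363]), 0.540257453918457)
top jar_c 0.6 [440.6, 238.6, 26.3, 20.9] n 361 zt 0.0983 ctr (array([ 0.4127, -0.3124]), array([46.768 , 47.4092]), 64.17010498046875)
top mixer_pad 0.57 [468.6, 181.0, 19.0, 21.0] n 309 zt 0.081 ctr (array([ 0.5871, -0.389 ]), array([55.0163, 56.5987]), 89.91695404052734)
top coaster 0.66 [367.0, 151.0, 30.7, 28.0] n 800 zt 0.0099 ctr (array([ 0.6766, -0.1032]), array([94.3513, 89.2564]), 0.5544636845588684)
top dish_c 0.58 [322.8, 147.3, 20.8, 19.8] n 398 zt 0.0193 ctr (array([0.6951, 0.0516]), array([66.5693, 67.7631]), 6.101667881011963)
top 
[... 2195 characters left out ...]
28121948242)
scene dish_c 0.75 [343.4, 246.3, 28.2, 21.8] n 491 zt 0.0192 ctr (array([0.6956, 0.0525]), array([65.9639, 68.8855]), 36.25339889526367)
scene brush 0.88 [441.7, 158.0, 32.1, 47.4] n 580 zt 0.0227 ctr (array([0.5274, 0.4252]), array([ 42.9869, 199.28  ]), 83.74920654296875)
scene block 0.73 [268.3, 252.3, 46.0, 36.0] n 1123 zt 0.0093 ctr (array([ 0.6768, -0.1029]), array([95.8705, 91.8689]), 0.5381929278373718)
scene block 0.56 [321.0, 232.1, 17.2, 23.3] n 270 zt 0.024 ctr (array([0.6394, 0.0011]), array([53.0687, 30.8178]), 2.834282636642456)
scene block 0.52 [441.0, 154.8, 32.3, 52.5] n 694 zt 0.0227 ctr (array([0.5416, 0.4246]), array([ 93.8834, 223.7806]), 61.31660842895508)
```

```bash
python3 - <<'E'
from h import *
f=grab_frame("top");crop(f,"topA",(190,160,270,120),2.9)
f=grab_frame("scene");crop(f,"sceA",(330,120,160,120),5)
E
```

```text
(no output)
```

View pics/topA.png

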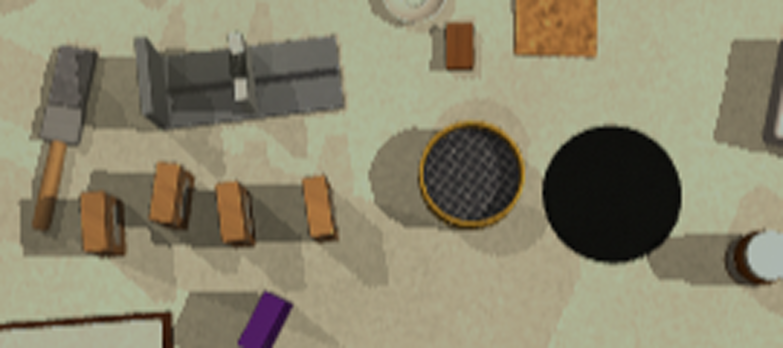

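View pics/sceA.png

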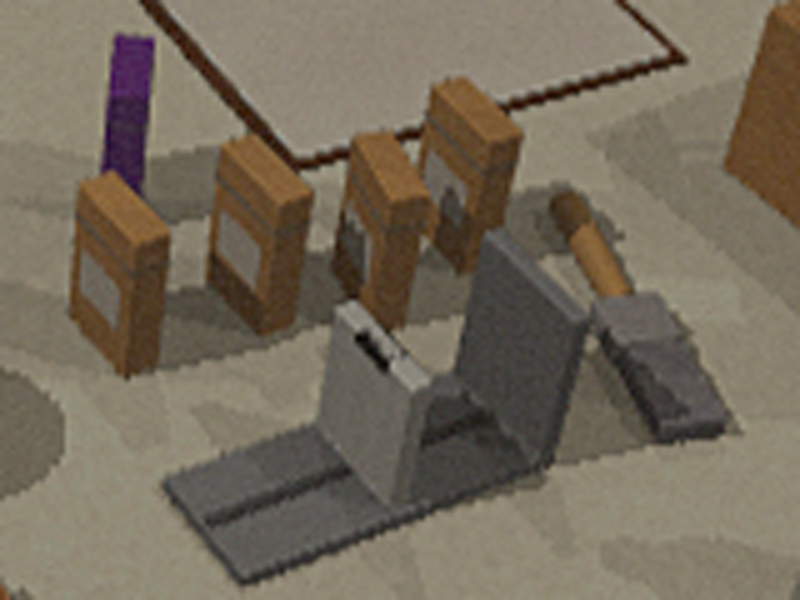

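```bash
cat > seg.py <<'E'
from h import *
def tops(n,lo=0.085,hi=0.125,f=None):
    f=f or grab_frame(n);P=cloud(f)
    m=(P[...,2]>lo)&(P[...,2]<hi)&(P[...,0]>0.35)&(P[...,0]<0.72)&(P[...,1]>0.1)&(P[...,1]<0.42)
    k,L,S,C=cv2.connectedComponentsWithStats(m.astype(np.uint8))
    out=[]
    for i in range(1,k):
        if S[i,4]<15: continue
        Q=P[L==i];zt=np.percentile(Q[:,2],90);T=Q[abs(Q[:,2]-zt)<0.006]
        c,s,a=rect(T[:,:2]);out.append((C[i],zt,c,s,a,S[i,4]))
        print(n,"px",C[i].round(),"n",S[i,4],"zt",round(float(zt),4),"c",c,"size",s.round(1),"ang",round(a,1))
    return out
if __name__=="__main__":
    tops("top");tops("scene")
E
python3 seg.py
```

```text
top px [240. 187.] n 148 zt 0.1123 c [0.5758 0.3217] size [78.1 12.3] ang 8.4
top px [272. 183.] n 123 zt 0.1014 c [0.5899 0.2286] size [67.4 15.1] ang 8.4
top px [246. 226.] n 182 zt 0.1031 c [0.4594 0.2968] size [23.5 58.6] ang 85.8
top px [299. 231.] n 175 zt 0.1029 c [0.45   0.1421] size [58.1 23.6] ang 10.0
top px [269. 233.] n 181 zt 0.1033 c [0.4417 0.2294] size [59.5 23.3] ang 9.6
top px [222. 237.] n 188 zt 0.1021 c [0.4289 0.3654] size [59.  23.5] ang 4.9
top px [283. 264.] n 34 zt 0.1027 c [0.3561 0.1846] size [11.5 23. ] ang 1.6
scene px [425. 143.] n 191 zt 0.1025 c [0.4316 0.3657] size [60.8 25.6] ang 5.1
scene px [355. 140.] n 62 zt 0.103 c [0.3577 0.1834] size [21.7 13.8] ang 80.1
scene px [383. 155.] n 199 zt 0.103 c [0.4447 0.227 ] size [66.4 26.6] ang 11.6
scene px [407. 154.] n 188 zt 0.1031 c [0.4615 0.2967] size [26.1 63.7] ang 84.2
scene px [354. 163.] n 203 zt 0.1028 c [0.4522 0.1411] size [60.9 25. ] ang 11.6
scene px [436. 178.] n 278 zt 0.1121 c [0.579  0.3216] size [85.5 15.6] ang 7.7
scene px [406. 190.] n 186 zt 0.102 c [0.593  0.2277] size [70.4 17.3] ang 9.6
```

```bash
python3 - <<'E'
import plant
print([k for k in dir(plant) if not k.startswith('__')])
print(getattr(plant,'tcp_to_tips',None))
E
cat > go.py <<'E'
# go.py x y z yaw : how far to go, tool axes
import sys
from h import *
s=state();p=s["tcp_pos"];yaw=np.radians(s["ee_rot"][2])
t=np.array([float(a) for a in sys.argv[1:4]]);ty=np.radians(float(sys.argv[4]))
d=t-p
tx=np.array([np.cos(yaw),np.sin(yaw)]);tY=np.array([np.sin(yaw),-np.cos(yaw)])
turn=-((ty-yaw+np.pi)%(2*np.pi)-np.pi)
print("t",round(s["clock"],2),"tcp",p,"rot",s["ee_rot"],"gap",round(s["finger_gap"]*93,1),"F",s["ft_force"])
print("x %.4f y %.4f z %.4f turn %.4f"%(d[:2]@tx,d[:2]@tY,-d[2],turn))
E
python3 go.py 0.585 0.272 0.25 98.3
```

```text
['MotionError', 'grab_frame', 'hand_in', 'outline_of', 'state', 'tcp_to_tips']
0.017
t 1.4 tcp [0.2465 0.6284 0.2356] rot [-179.9979    0.0036  158.5818] gap 92.8 F [ 0.5276  0.6243 -0.0553]
x -0.4452 y -0.2082 z -0.0144 turn 1.0521
```

step_arm(targets=[{"x": -0.445, "y": -0.208, "z": -0.01, "turn": 1.05, "grip": 0.0}, {"x": -0.445, "y": -0.208, "z": -0.01, "turn": 1.05, "grip": 0.0}, {"x": -0.445, "y": -0.208, "z": -0.01, "turn": 1.05, "grip": 0.0}, {"x": -0.445, "y": -0.208, "z": -0.01, "turn": 1.05, "grip": 0.0}, {"x": -0.445, "y": -0.208, "z": -0.01, "turn": 1.05, "grip": 0.0}, {"x": -0.445, "y": -0.208, "z": -0.01, "turn": 1.05, "grip": 0.0}, {"x": -0.445, "y": -0.208, "z": -0.01, "turn": 1.05, "grip": 0.0}, {"x": -0.445, "y": -0.208, "z": -0.01, "turn": 1.05, "grip": 0.0}, {"x": -0.445, "y": -0.208, "z": -0.01, "turn": 1.05, "grip": 0.0}, {"x": -0.445, "y": -0.208, "z": -0.01, "turn": 1.05, "grip": 0.0}, {"x": -0.445, "y": -0.208, "z": -0.01, "turn": 1.05, "grip": 0.0}, {"x": -0.445, "y": -0.208, "z": -0.01, "turn": 1.05, "grip": 0.0}])

```text
clock: 2.9
tcp_pos: [0.5842, 0.2731, 0.2458]
ee_rot: [180.0, -0.0, 98.5]
ft_force: [-0.4, 0.1, -0.3]
finger_gap: 0.007
```

```bash
python3 go.py 0.584 0.276 0.065 98.2
```

```text
t 2.9 tcp [0.5842 0.2731 0.2458] rot [179.9917  -0.0063  98.5009] gap 0.6 F [-0.3915  0.1245 -0.2863]
x 0.0029 y 0.0002 z 0.1808 turn 0.0053
```

step_arm(targets=[{"x": 0.003, "y": 0, "z": 0.06, "turn": 0.005, "grip": 0}, {"x": 0.003, "y": 0, "z": 0.12, "turn": 0.005, "grip": 0}, {"x": 0.003, "y": 0, "z": 0.18, "turn": 0.005, "grip": 0}, {"x": 0.003, "y": 0, "z": 0.18, "turn": 0.005, "grip": 0}, {"x": -0.01, "y": 0, "z": 0.18, "turn": 0.005, "grip": 0}, {"x": -0.02, "y": 0, "z": 0.18, "turn": 0.005, "grip": 0}, {"x": -0.03, "y": 0, "z": 0.18, "turn": 0.005, "grip": 0}, {"x": -0.04, "y": 0, "z": 0.18, "turn": 0.005, "grip": 0}, {"x": -0.05, "y": 0, "z": 0.18, "turn": 0.005, "grip": 0}, {"x": -0.06, "y": 0, "z": 0.18, "turn": 0.005, "grip": 0}, {"x": -0.07, "y": 0, "z": 0.18, "turn": 0.005, "grip": 0}, {"x": -0.08, "y": 0, "z": 0.18, "turn": 0.005, "grip": 0}, {"x": -0.09, "y": 0, "z": 0.18, "turn": 0.005, "grip": 0}, {"x": -0.093, "y": 0, "z": 0.18, "turn": 0.005, "grip": 0}])

```text
clock: 4.65
tcp_pos: [0.5985, 0.1796, 0.0655]
ee_rot: [-180.0, 0.0, 98.1]
ft_force: [1.1, 1.9, -0.9]
finger_gap: 0.004
```

```bash
python3 go.py 0.430 0.3655 0.16 95; python3 - <<'E'
from h import *
f=grab_frame("top");crop(f,"topB",(190,130,250,160),3);f=grab_frame("scene");crop(f,"sceB",(300,100,220,150),3.6)
E
```

```text
t 4.65 tcp [0.5985 0.1796 0.0655] rot [-179.9902    0.0029   98.1017] gap 0.3 F [ 1.0501  1.9134 -0.8633]
x 0.2078 y -0.1406 z -0.0945 turn 0.0541
```

View pics/sceB.png

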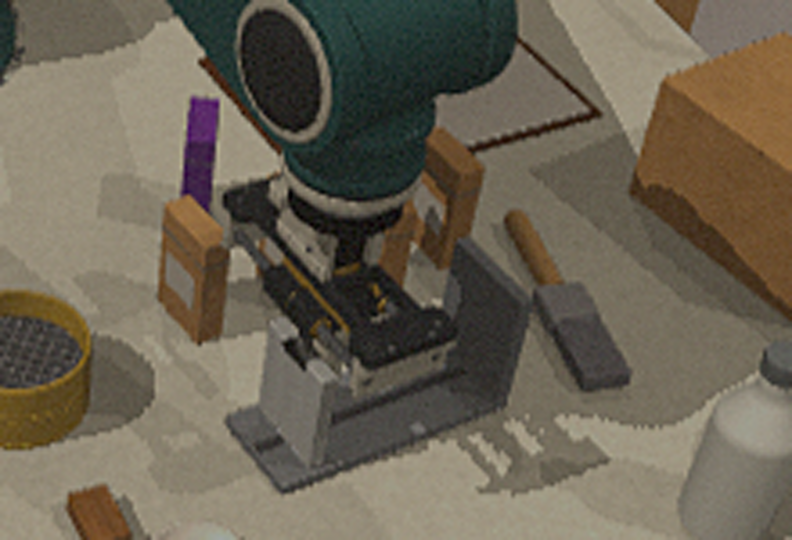

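The stop has slid back (about pixel (290,400) in the crop) and everything else is standing. Next I raise the arm and go over case D.

step_arm(targets=[{"x": 0.01, "y": 0, "z": -0.05, "turn": 0, "grip": 0}, {"x": 0.01, "y": 0, "z": -0.095, "turn": 0, "grip": 0.093}, {"x": 0.06, "y": -0.04, "z": -0.095, "turn": 0.054, "grip": 0.093}, {"x": 0.11, "y": -0.07, "z": -0.095, "turn": 0.054, "grip": 0.093}, {"x": 0.16, "y": -0.11, "z": -0.095, "turn": 0.054, "grip": 0.093}, {"x": 0.208, "y": -0.141, "z": -0.095, "turn": 0.054, "grip": 0.093}, {"x": 0.208, "y": -0.141, "z": -0.095, "turn": 0.054, "grip": 0.093}, {"x": 0.208, "y": -0.141, "z": -0.095, "turn": 0.054, "grip": 0.093}])

```text
clock: 5.75
tcp_pos: [0.4295, 0.3661, 0.1606]
ee_rot: [180.0, 0.0, 95.1]
ft_force: [-0.3, -0.7, 0.4]
finger_gap: 0.708
```

```bash
python3 go.py 0.430 0.3655 0.055 95; python3 seg.py
```

```text
t 5.75 tcp [0.4295 0.3661 0.1606] rot [179.9976   0.0267  95.0869] gap 65.9 F [-0.3162 -0.7076  0.38  ]
x -0.0007 y 0.0005 z 0.1056 turn 0.0015
top px [295. 180.] n 121 zt 0.1014 c [0.6005 0.161 ] size [68.  15.1] ang 7.9
top px [240. 187.] n 146 zt 0.1124 c [0.5765 0.3217] size [78.6 12.9] ang 9.2
top px [247. 226.] n 183 zt 0.1022 c [0.4595 0.2961] size [24.6 59.3] ang 84.7
top px [299. 231.] n 174 zt 0.1026 c [0.4496 0.1421] size [59.1 23.8] ang 10.4
top px [269. 233.] n 181 zt 0.1027 c [0.4417 0.2291] size [59.5 23.8] ang 8.9
top px [283. 264.] n 32 zt 0.1013 c [0.3547 0.1846] size [ 8.7 23.4] ang 1.7
scene px [355. 139.] n 56 zt 0.1026 c [0.3581 0.1828] size [20.4 20.6] ang 71.4
scene px [425. 143.] n 193 zt 0.1026 c [0.4313 0.3646] size [61.3 26.7] ang 4.7
scene px [383. 155.] n 197 zt 0.1027 c [0.4438 0.2277] size [66.6 26.8] ang 9.9
scene px [407. 154.] n 188 zt 0.1027 c [0.4633 0.2953] size [24.8 64.5] ang 85.6
scene px [354. 163.] n 204 zt 0.103 c [0.4535 0.1406] size [63.2 26.1] ang 10.8
scene px [436. 178.] n 282 zt 0.1118 c [0.5783 0.3221] size [83.6 17.3] ang 8.9
scene px [384. 199.] n 199 zt 0.1017 c [0.6042 0.1612] size [69.  17.2] ang 6.8
```

step_arm(targets=[{"x": 0, "y": 0.0005, "z": 0, "grip": 0.093}, {"x": 0, "y": 0.0005, "z": 0, "grip": 0.093}, {"x": 0, "y": 0.0005, "z": 0.03, "grip": 0.093}, {"x": 0, "y": 0.0005, "z": 0.06, "grip": 0.093}, {"x": 0, "y": 0.0005, "z": 0.09, "grip": 0.093}, {"x": 0, "y": 0.0005, "z": 0.105, "grip": 0.093}, {"x": 0, "y": 0.0005, "z": 0.105, "grip": 0.093}])

```text
invalid input
```

step_arm(newtons=15, targets=[{"grip": 0.066}, {"grip": 0.062}, {"grip": 0.05}, {"grip": 0.05}, {"grip": 0.05}, {"grip": 0.05}, {"grip": 0.05}, {"grip": 0.05}])

```text
invalid input
```

step_arm(targets=[{"x": 0, "y": 0, "z": 0, "turn": 0, "grip": 0.093}, {"x": 0, "y": 0, "z": 0, "turn": 0, "grip": 0.093}, {"x": 0, "y": 0, "z": 0, "turn": 0, "grip": 0.093}, {"x": 0, "y": 0, "z": 0.03, "turn": 0, "grip": 0.093}, {"x": 0, "y": 0, "z": 0.06, "turn": 0, "grip": 0.093}, {"x": 0, "y": 0, "z": 0.09, "turn": 0, "grip": 0.093}, {"x": 0, "y": 0, "z": 0.105, "turn": 0, "grip": 0.093}, {"x": 0, "y": 0, "z": 0.105, "turn": 0, "grip": 0.093}])

```text
clock: 6.85
tcp_pos: [0.4292, 0.366, 0.0551]
ee_rot: [-179.9, 0.0, 95.0]
ft_force: [-0.5, 0.3, 0.7]
finger_gap: 1.0
```

step_arm(newtons=15, targets=[{"x": 0, "y": 0, "z": 0, "turn": 0, "grip": 0.066}, {"x": 0, "y": 0, "z": 0, "turn": 0, "grip": 0.062}, {"x": 0, "y": 0, "z": 0, "turn": 0, "grip": 0.055}, {"x": 0, "y": 0, "z": 0, "turn": 0, "grip": 0.05}, {"x": 0, "y": 0, "z": 0, "turn": 0, "grip": 0.05}, {"x": 0, "y": 0, "z": 0, "turn": 0, "grip": 0.05}, {"x": 0, "y": 0, "z": 0, "turn": 0, "grip": 0.05}])

```text
clock: 7.72
tcp_pos: [0.4296, 0.3663, 0.056]
ee_rot: [180.0, -0.0, 95.0]
ft_force: [0.2, -0.6, 4.9]
finger_gap: 0.644
```

```bash
python3 - <<'E'
import numpy as np
rx=np.array([-.148,.989]);f=np.array([.5784,.3158])
for d in(14,38.5,63,87.5):print(d,f-rx*d/1000)
E
python3 go.py 0.5805 0.302 0.20 98.5
```

```text
14 [0.580472 0.301954]
38.5 [0.584098  0.2777235]
63 [0.587724 0.253493]
87.5 [0.59135   0.2292625]
t 7.72 tcp [0.4296 0.3663 0.056 ] rot [179.9763  -0.0156  95.0395] gap 59.9 F [ 0.2254 -0.6125  4.8969]
x -0.0773 y 0.1447 z -0.1440 turn -0.0604
```

step_arm(targets=[{"x": 0, "y": 0, "z": -0.03, "turn": 0, "grip": 0.05}, {"x": 0, "y": 0, "z": -0.07, "turn": 0, "grip": 0.05}, {"x": 0, "y": 0, "z": -0.11, "turn": 0, "grip": 0.05}, {"x": 0, "y": 0, "z": -0.144, "turn": 0, "grip": 0.05}, {"x": -0.015, "y": 0.03, "z": -0.144, "turn": -0.03, "grip": 0.05}, {"x": -0.032, "y": 0.06, "z": -0.144, "turn": -0.06, "grip": 0.05}, {"x": -0.05, "y": 0.095, "z": -0.144, "turn": -0.06, "grip": 0.05}, {"x": -0.067, "y": 0.125, "z": -0.144, "turn": -0.06, "grip": 0.05}, {"x": -0.077, "y": 0.145, "z": -0.144, "turn": -0.06, "grip": 0.05}, {"x": -0.077, "y": 0.145, "z": -0.144, "turn": -0.06, "grip": 0.05}, {"x": -0.077, "y": 0.145, "z": -0.144, "turn": -0.06, "grip": 0.05}])

```text
clock: 9.1
tcp_pos: [0.58, 0.3026, 0.1995]
ee_rot: [-180.0, -0.0, 98.5]
ft_force: [-0.3, 0.5, -0.7]
finger_gap: 0.648
```

```bash
python3 go.py 0.5805 0.302 0.066 98.5;python3 - <<'E'
from h import *
f=grab_frame("scene");crop(f,"sceC",(300,80,220,150),3.6)
P=cloud(f);c=f["color"].astype(int)
E
```

```text
t 9.1 tcp [0.58   0.3026 0.1995] rot [-179.97    -0.006   98.497] gap 60.2 F [-0.3486  0.4858 -0.6642]
x -0.0007 y 0.0004 z 0.1335 turn -0.0001
```

View pics/sceC.png

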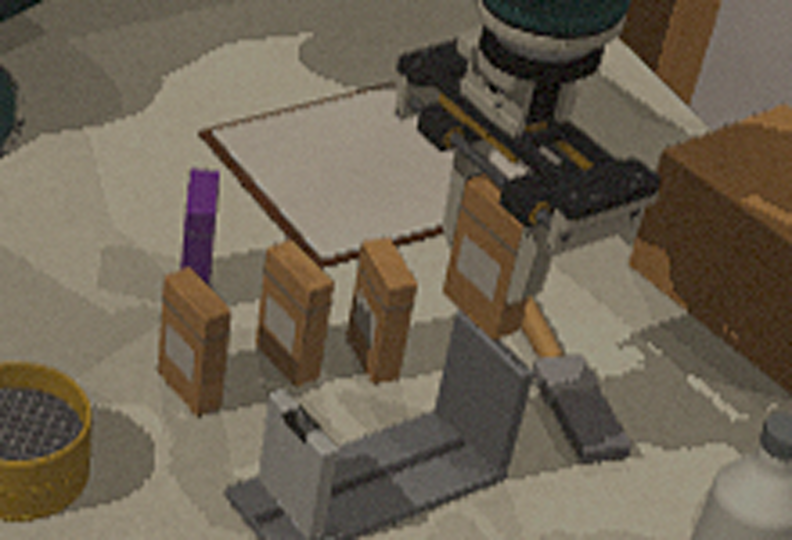

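```bash
cat > face.py <<'E'
# distance d (along -rack x from wall foot) and lateral of points near given pixels
from h import *
import sys
rx=np.array([-.148,.989]);ry=np.array([-.989,-.148]);ft=np.array([.5784,.3158])
def D(P): return -(P[...,:2]-ft)@rx*1000,(P[...,:2]-ft)@ry*1000,P[...,2]*1000
if __name__=="__main__":
    f=grab_frame("scene");P=cloud(f)
    for a in sys.argv[1:]:
        u,v=map(int,a.split(","));q=P[v-2:v+3,u-2:u+3].reshape(-1,3)
        print(a,[np.nanmedian(x).round(1) for x in D(q)])
E
python3 face.py 433,150 436,158 430,152 440,148 370,206 378,212 438,183
```

```text
433,150 [np.float64(24.6), np.float64(0.5), np.float64(200.3)]
436,158 [np.float64(24.3), np.float64(-14.0), np.float64(186.3)]
430,152 [np.float64(25.4), np.float64(9.1), np.float64(188.6)]
440,148 [np.float64(23.3), np.float64(-18.8), np.float64(220.3)]
370,206 [np.float64(145.8), np.float64(65.0), np.float64(2.5)]
378,212 [np.float64(162.5), np.float64(2.3), np.float64(43.9)]
438,183 [np.float64(-0.7), np.float64(-16.4), np.float64(96.4)]
```

step_arm(targets=[{"x": -0.002, "y": 0, "z": 0.03, "turn": 0, "grip": 0.05}, {"x": -0.002, "y": 0, "z": 0.06, "turn": 0, "grip": 0.05}, {"x": -0.002, "y": 0, "z": 0.09, "turn": 0, "grip": 0.05}, {"x": -0.002, "y": 0, "z": 0.115, "turn": 0, "grip": 0.05}, {"x": -0.002, "y": 0, "z": 0.127, "turn": 0, "grip": 0.05}, {"x": -0.002, "y": 0, "z": 0.132, "turn": 0, "grip": 0.05}, {"x": -0.002, "y": 0, "z": 0.132, "turn": 0, "grip": 0.05}])

```text
clock: 10.07
tcp_pos: [0.581, 0.3005, 0.0683]
ee_rot: [180.0, -0.0, 98.5]
ft_force: [0.1, -0.1, -1.5]
finger_gap: 0.648
```

step_arm(targets=[{"x": 0, "y": 0, "z": 0.002, "turn": 0, "grip": 0.05}, {"x": 0.002, "y": 0, "z": 0.002, "turn": 0, "grip": 0.05}, {"x": 0.002, "y": 0, "z": 0.002, "turn": 0, "grip": 0.05}, {"x": 0.002, "y": 0, "z": 0.002, "turn": 0, "grip": 0.075}, {"x": 0.002, "y": 0, "z": 0.002, "turn": 0, "grip": 0.093}, {"x": 0.002, "y": 0, "z": 0.002, "turn": 0, "grip": 0.093}, {"x": 0.002, "y": 0, "z": 0.002, "turn": 0, "grip": 0.093}, {"x": 0.002, "y": 0, "z": 0.002, "turn": 0, "grip": 0.093}, {"x": 0.002, "y": 0, "z": -0.05, "turn": 0, "grip": 0.093}, {"x": 0.002, "y": 0, "z": -0.1, "turn": 0, "grip": 0.093}])

```text
clock: 11.32
tcp_pos: [0.5804, 0.3021, 0.1687]
ee_rot: [-180.0, 0.0, 98.5]
ft_force: [0.2, 0.3, 0.6]
finger_gap: 0.998
```

```bash
python3 go.py 0.4613 0.296 0.16 85; python3 seg.py
```

```text
t 11.32 tcp [0.5804 0.3021 0.1687] rot [-179.9528    0.0139   98.4826] gap 92.8 F [0.2214 0.3037 0.6383]
x 0.0115 y -0.1187 z 0.0087 turn 0.2353
top px [295. 180.] n 122 zt 0.1016 c [0.6007 0.1613] size [67.5 15.6] ang 7.6
top px [250. 184.] n 15 zt 0.1042 c [0.5798 0.2904] size [27.9  1.1] ang 9.8
top px [299. 231.] n 173 zt 0.1035 c [0.4503 0.1422] size [58.6 23.7] ang 10.2
scene px [355. 139.] n 62 zt 0.1026 c [0.3581 0.1839] size [23.8 15.7] ang 88.3
scene px [383. 155.] n 197 zt 0.1026 c [0.4447 0.2284] size [65.2 26.1] ang 10.9
scene px [407. 155.] n 191 zt 0.1025 c [0.4626 0.296 ] size [24.3 62.4] ang 86.0
scene px [354. 163.] n 204 zt 0.1028 c [0.453  0.1412] size [62.5 26.4] ang 9.8
scene px [433. 180.] n 467 zt 0.1125 c [0.5805 0.3086] size [82.1 42.4] ang 6.9
scene px [384. 198.] n 192 zt 0.1025 c [0.6033 0.1611] size [70.2 18.3] ang 9.1
```

step_arm(targets=[{"x": 0.005, "y": -0.04, "z": 0.008, "turn": 0.12, "grip": 0.093}, {"x": 0.0115, "y": -0.08, "z": 0.008, "turn": 0.23, "grip": 0.093}, {"x": 0.0115, "y": -0.119, "z": 0.008, "turn": 0.23, "grip": 0.093}, {"x": 0.0115, "y": -0.119, "z": 0.008, "turn": 0.23, "grip": 0.093}, {"x": 0.0115, "y": -0.119, "z": 0.03, "turn": 0.23, "grip": 0.093}, {"x": 0.0115, "y": -0.119, "z": 0.06, "turn": 0.23, "grip": 0.093}, {"x": 0.0115, "y": -0.119, "z": 0.09, "turn": 0.23, "grip": 0.093}, {"x": 0.0115, "y": -0.119, "z": 0.113, "turn": 0.23, "grip": 0.093}, {"x": 0.0115, "y": -0.119, "z": 0.113, "turn": 0.23, "grip": 0.066}, {"x": 0.0115, "y": -0.119, "z": 0.113, "turn": 0.23, "grip": 0.062}, {"x": 0.0115, "y": -0.119, "z": 0.113, "turn": 0.23, "grip": 0.05}, {"x": 0.0115, "y": -0.119, "z": 0.113, "turn": 0.23, "grip": 0.05}, {"x": 0.0115, "y": -0.119, "z": 0.113, "turn": 0.23, "grip": 0.05}, {"x": 0.0115, "y": -0.119, "z": 0.113, "turn": 0.23, "grip": 0.05}])

```text
clock: 13.18
tcp_pos: [0.4616, 0.2963, 0.0555]
ee_rot: [179.9, -0.0, 85.3]
ft_force: [-0.9, -0.6, 5.3]
finger_gap: 0.642
```

```bash
python3 go.py 0.5845 0.275 0.20 98.5
```

```text
t 13.18 tcp [0.4616 0.2963 0.0555] rot [179.9424  -0.041   85.3036] gap 59.7 F [-0.9253 -0.6313  5.3226]
x -0.0112 y 0.1243 z -0.1445 turn -0.2303
```

step_arm(targets=[{"x": 0, "y": 0, "z": -0.03, "turn": 0, "grip": 0.05}, {"x": 0, "y": 0, "z": -0.07, "turn": 0, "grip": 0.05}, {"x": 0, "y": 0, "z": -0.11, "turn": 0, "grip": 0.05}, {"x": 0, "y": 0, "z": -0.144, "turn": 0, "grip": 0.05}, {"x": -0.005, "y": 0.03, "z": -0.144, "turn": -0.08, "grip": 0.05}, {"x": -0.011, "y": 0.06, "z": -0.144, "turn": -0.16, "grip": 0.05}, {"x": -0.011, "y": 0.09, "z": -0.144, "turn": -0.23, "grip": 0.05}, {"x": -0.011, "y": 0.115, "z": -0.144, "turn": -0.23, "grip": 0.05}, {"x": -0.011, "y": 0.124, "z": -0.144, "turn": -0.23, "grip": 0.05}, {"x": -0.011, "y": 0.124, "z": -0.144, "turn": -0.23, "grip": 0.05}])

```text
clock: 14.42
tcp_pos: [0.5837, 0.2749, 0.1984]
ee_rot: [-180.0, 0.0, 98.5]
ft_force: [-0.1, -0.2, -1.3]
finger_gap: 0.643
```

```bash
python3 go.py 0.5845 0.275 0.066 98.5;python3 - <<'E'
from h import *
f=grab_frame("scene");crop(f,"sceD",(340,100,150,120),5)
E
```

```text
t 14.43 tcp [0.5837 0.2749 0.1984] rot [-179.965     0.0059   98.4593] gap 59.8 F [-0.059  -0.2324 -1.262 ]
x -0.0000 y 0.0008 z 0.1324 turn -0.0007
```

View pics/sceD.png

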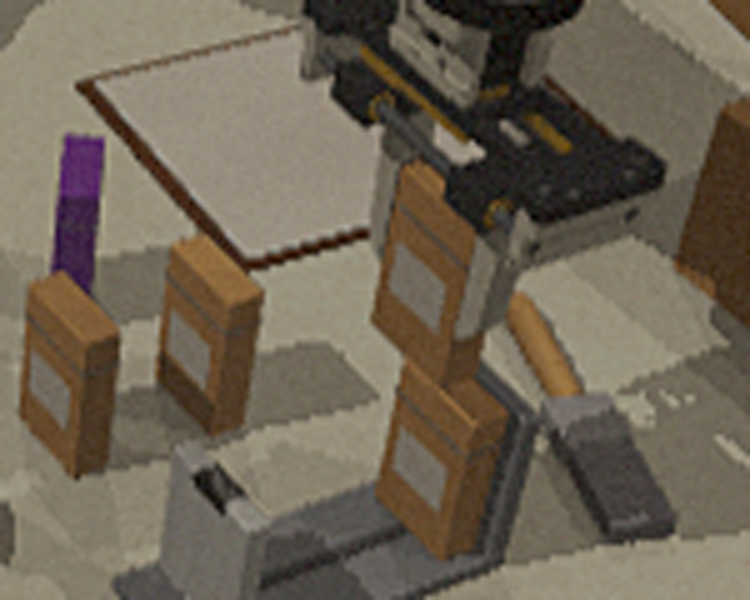

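```bash
python3 face.py 423,157 421,150 430,163 424,193 422,188 430,200
```

```text
423,157 [np.float64(52.4), np.float64(0.8), np.float64(187.7)]
421,150 [np.float64(52.8), np.float64(13.2), np.float64(201.8)]
430,163 [np.float64(51.2), np.float64(-26.8), np.float64(189.3)]
424,193 [np.float64(25.3), np.float64(-1.4), np.float64(58.4)]
422,188 [np.float64(25.9), np.float64(8.6), np.float64(66.6)]
430,200 [np.float64(23.0), np.float64(-26.9), np.float64(52.3)]
```

step_arm(targets=[{"x": 0, "y": 0, "z": 0.03, "turn": 0, "grip": 0.05}, {"x": 0, "y": 0, "z": 0.06, "turn": 0, "grip": 0.05}, {"x": 0, "y": 0, "z": 0.09, "turn": 0, "grip": 0.05}, {"x": 0, "y": 0, "z": 0.115, "turn": 0, "grip": 0.05}, {"x": 0, "y": 0, "z": 0.127, "turn": 0, "grip": 0.05}, {"x": 0, "y": 0, "z": 0.132, "turn": 0, "grip": 0.05}, {"x": 0.001, "y": 0, "z": 0.133, "turn": 0, "grip": 0.05}, {"x": 0.002, "y": 0, "z": 0.133, "turn": 0, "grip": 0.05}, {"x": 0.002, "y": 0, "z": 0.133, "turn": 0, "grip": 0.05}, {"x": 0.002, "y": 0, "z": 0.133, "turn": 0, "grip": 0.075}, {"x": 0.002, "y": 0, "z": 0.133, "turn": 0, "grip": 0.093}, {"x": 0.002, "y": 0, "z": 0.133, "turn": 0, "grip": 0.093}, {"x": 0.002, "y": 0, "z": 0.133, "turn": 0, "grip": 0.093}, {"x": 0.002, "y": 0, "z": 0.133, "turn": 0, "grip": 0.093}, {"x": 0.002, "y": 0, "z": 0.08, "turn": 0, "grip": 0.093}, {"x": 0.002, "y": 0, "z": 0.03, "turn": 0, "grip": 0.093}])

```text
clock: 16.52
tcp_pos: [0.5834, 0.2768, 0.1698]
ee_rot: [-180.0, 0.0, 98.5]
ft_force: [0.4, -0.5, 0.3]
finger_gap: 1.004
```

```bash
python3 go.py 0.443 0.2283 0.16 100.2; python3 seg.py
```

```text
t 16.52 tcp [0.5834 0.2768 0.1698] rot [-179.9571    0.0096   98.4782] gap 93.4 F [ 0.4017 -0.4772  0.3035]
x -0.0273 y -0.1460 z 0.0098 turn -0.0301
top px [295. 181.] n 123 zt 0.1021 c [0.5997 0.161 ] size [68.6 14.3] ang 10.1
top px [299. 231.] n 175 zt 0.1039 c [0.4495 0.1419] size [59.4 23.4] ang 10.2
scene px [356. 140.] n 59 zt 0.1015 c [0.3559 0.1833] size [20.1 16.2] ang 69.0
scene px [383. 155.] n 193 zt 0.1025 c [0.4456 0.2287] size [64.8 26. ] ang 6.3
scene px [354. 163.] n 204 zt 0.1028 c [0.4522 0.1422] size [64.  25.3] ang 8.7
scene px [429. 181.] n 636 zt 0.1126 c [0.5821 0.2965] size [82.8 66. ] ang 7.8
scene px [384. 198.] n 189 zt 0.1016 c [0.6039 0.1621] size [70.2 17.6] ang 10.0
```

step_arm(targets=[{"x": -0.01, "y": -0.04, "z": 0.01, "turn": -0.03, "grip": 0.093}, {"x": -0.02, "y": -0.09, "z": 0.01, "turn": -0.03, "grip": 0.093}, {"x": -0.027, "y": -0.13, "z": 0.01, "turn": -0.03, "grip": 0.093}, {"x": -0.027, "y": -0.1455, "z": 0.01, "turn": -0.03, "grip": 0.093}, {"x": -0.027, "y": -0.1455, "z": 0.03, "turn": -0.03, "grip": 0.093}, {"x": -0.027, "y": -0.1455, "z": 0.06, "turn": -0.03, "grip": 0.093}, {"x": -0.027, "y": -0.1455, "z": 0.09, "turn": -0.03, "grip": 0.093}, {"x": -0.027, "y": -0.1455, "z": 0.1145, "turn": -0.03, "grip": 0.093}, {"x": -0.027, "y": -0.1455, "z": 0.1145, "turn": -0.03, "grip": 0.066}, {"x": -0.027, "y": -0.1455, "z": 0.1145, "turn": -0.03, "grip": 0.062}, {"x": -0.027, "y": -0.1455, "z": 0.1145, "turn": -0.03, "grip": 0.05}, {"x": -0.027, "y": -0.1455, "z": 0.1145, "turn": -0.03, "grip": 0.05}, {"x": -0.027, "y": -0.1455, "z": 0.1145, "turn": -0.03, "grip": 0.05}, {"x": -0.027, "y": -0.1455, "z": 0.1145, "turn": -0.03, "grip": 0.05}])

```text
clock: 18.38
tcp_pos: [0.4441, 0.229, 0.0549]
ee_rot: [179.9, -0.0, 100.2]
ft_force: [0.2, 0.1, 6.3]
finger_gap: 0.646
```

```bash
python3 go.py 0.5885 0.250 0.20 98.5
```

```text
t 18.38 tcp [0.4441 0.229  0.0549] rot [179.9211  -0.0202 100.1974] gap 60.1 F [0.2191 0.1194 6.3435]
x -0.0049 y 0.1458 z -0.1451 turn 0.0296
```

step_arm(targets=[{"x": 0, "y": 0, "z": -0.03, "turn": 0, "grip": 0.05}, {"x": 0, "y": 0, "z": -0.07, "turn": 0, "grip": 0.05}, {"x": 0, "y": 0, "z": -0.11, "turn": 0, "grip": 0.05}, {"x": 0, "y": 0, "z": -0.144, "turn": 0, "grip": 0.05}, {"x": -0.001, "y": 0.03, "z": -0.144, "turn": 0.01, "grip": 0.05}, {"x": -0.003, "y": 0.065, "z": -0.144, "turn": 0.03, "grip": 0.05}, {"x": -0.005, "y": 0.1, "z": -0.144, "turn": 0.03, "grip": 0.05}, {"x": -0.005, "y": 0.135, "z": -0.144, "turn": 0.03, "grip": 0.05}, {"x": -0.005, "y": 0.146, "z": -0.144, "turn": 0.03, "grip": 0.05}, {"x": -0.005, "y": 0.146, "z": -0.144, "turn": 0.03, "grip": 0.05}])

```text
clock: 19.62
tcp_pos: [0.5881, 0.2496, 0.1976]
ee_rot: [-179.9, 0.0, 98.5]
ft_force: [-0.1, 0.5, -1.4]
finger_gap: 0.646
```

```bash
python3 go.py 0.5885 0.250 0.0655 98.5;python3 - <<'E'
from h import *
f=grab_frame("scene");crop(f,"sceE",(340,100,150,120),5)
E
```

```text
t 19.62 tcp [0.5881 0.2496 0.1976] rot [-179.9403    0.012    98.4708] gap 60.1 F [-0.0855  0.5    -1.3694]
x 0.0003 y 0.0004 z 0.1321 turn -0.0005
```

View pics/sceE.png

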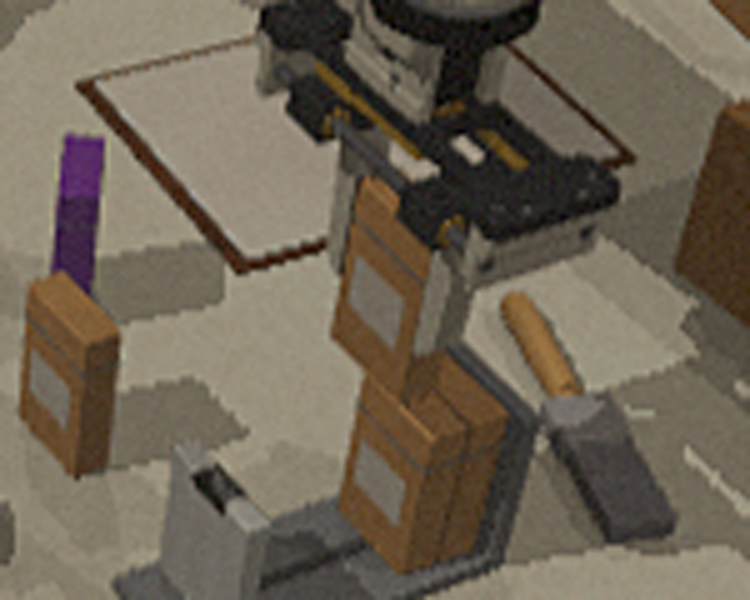

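Two cases are filed. I measure the held face (label at about (415,160)) against the placed one (about (416,196)).

```bash
python3 face.py 415,160 413,152 421,168 416,196 414,192 422,204
```

```text
415,160 [np.float64(77.7), np.float64(-2.1), np.float64(190.2)]
413,152 [np.float64(77.3), np.float64(12.5), np.float64(204.4)]
421,168 [np.float64(77.4), np.float64(-27.1), np.float64(183.4)]
416,196 [np.float64(50.0), np.float64(-2.0), np.float64(57.4)]
414,192 [np.float64(50.2), np.float64(9.3), np.float64(62.3)]
422,204 [np.float64(49.5), np.float64(-29.1), np.float64(49.6)]
```

step_arm(targets=[{"x": 0, "y": 0, "z": 0.03, "turn": 0, "grip": 0.05}, {"x": 0, "y": 0, "z": 0.06, "turn": 0, "grip": 0.05}, {"x": 0, "y": 0, "z": 0.09, "turn": 0, "grip": 0.05}, {"x": 0, "y": 0, "z": 0.115, "turn": 0, "grip": 0.05}, {"x": 0, "y": 0, "z": 0.127, "turn": 0, "grip": 0.05}, {"x": 0, "y": 0, "z": 0.131, "turn": 0, "grip": 0.05}, {"x": 0.001, "y": 0, "z": 0.132, "turn": 0, "grip": 0.05}, {"x": 0.002, "y": 0, "z": 0.132, "turn": 0, "grip": 0.05}, {"x": 0.003, "y": 0, "z": 0.132, "turn": 0, "grip": 0.05}, {"x": 0.003, "y": 0, "z": 0.132, "turn": 0, "grip": 0.075}, {"x": 0.003, "y": 0, "z": 0.132, "turn": 0, "grip": 0.093}, {"x": 0.003, "y": 0, "z": 0.132, "turn": 0, "grip": 0.093}, {"x": 0.003, "y": 0, "z": 0.132, "turn": 0, "grip": 0.093}, {"x": 0.003, "y": 0, "z": 0.132, "turn": 0, "grip": 0.093}, {"x": 0.003, "y": 0, "z": 0.08, "turn": 0, "grip": 0.093}, {"x": 0.003, "y": 0, "z": 0.03, "turn": 0, "grip": 0.093}])

```text
clock: 21.72
tcp_pos: [0.5876, 0.2526, 0.1692]
ee_rot: [-180.0, 0.0, 98.5]
ft_force: [0.3, -0.3, 0.1]
finger_gap: 1.0
```

```bash
python3 go.py 0.4515 0.1417 0.16 100; python3 seg.py
```

```text
t 21.73 tcp [0.5876 0.2526 0.1692] rot [-179.9515    0.0115   98.4811] gap 93.0 F [ 0.3097 -0.2928  0.1396]
x -0.0896 y -0.1509 z 0.0092 turn -0.0265
top px [295. 181.] n 123 zt 0.1018 c [0.6003 0.1611] size [67.5 15.5] ang 8.0
top px [241. 190.] n 126 zt 0.1118 c [0.5685 0.3158] size [61.8 24.8] ang 1.5
top px [300. 230.] n 129 zt 0.103 c [0.4515 0.1378] size [59.7 21.9] ang 20.8
scene px [355. 140.] n 61 zt 0.1021 c [0.357  0.1831] size [21.6 18.5] ang 75.5
scene px [354. 163.] n 205 zt 0.1026 c [0.4525 0.1408] size [63.6 25.1] ang 11.7
scene px [424. 183.] n 742 zt 0.1128 c [0.5852 0.2855] size [80.2 90.7] ang 11.1
scene px [384. 199.] n 195 zt 0.1015 c [0.6039 0.1618] size [70.3 17.7] ang 6.8
```

step_arm(targets=[{"x": -0.025, "y": -0.04, "z": 0.009, "turn": -0.027, "grip": 0.093}, {"x": -0.05, "y": -0.09, "z": 0.009, "turn": -0.027, "grip": 0.093}, {"x": -0.075, "y": -0.13, "z": 0.009, "turn": -0.027, "grip": 0.093}, {"x": -0.0895, "y": -0.151, "z": 0.009, "turn": -0.027, "grip": 0.093}, {"x": -0.0895, "y": -0.151, "z": 0.009, "turn": -0.027, "grip": 0.093}, {"x": -0.0895, "y": -0.151, "z": 0.03, "turn": -0.027, "grip": 0.093}, {"x": -0.0895, "y": -0.151, "z": 0.06, "turn": -0.027, "grip": 0.093}, {"x": -0.0895, "y": -0.151, "z": 0.09, "turn": -0.027, "grip": 0.093}, {"x": -0.0895, "y": -0.151, "z": 0.1145, "turn": -0.027, "grip": 0.093}, {"x": -0.0895, "y": -0.151, "z": 0.1145, "turn": -0.027, "grip": 0.066}, {"x": -0.0895, "y": -0.151, "z": 0.1145, "turn": -0.027, "grip": 0.062}, {"x": -0.0895, "y": -0.151, "z": 0.1145, "turn": -0.027, "grip": 0.05}, {"x": -0.0895, "y": -0.151, "z": 0.1145, "turn": -0.027, "grip": 0.05}, {"x": -0.0895, "y": -0.151, "z": 0.1145, "turn": -0.027, "grip": 0.05}, {"x": -0.0895, "y": -0.151, "z": 0.1145, "turn": -0.027, "grip": 0.05}])

```text
clock: 23.7
tcp_pos: [0.4521, 0.142, 0.0544]
ee_rot: [179.9, -0.0, 100.0]
ft_force: [0.5, -0.2, 6.2]
finger_gap: 0.644
```

```bash
python3 go.py 0.592 0.225 0.20 98.5
```

```text
t 23.7 tcp [0.4521 0.142  0.0544] rot [179.9304  -0.0088 100.0232] gap 59.9 F [ 0.5153 -0.202   6.1766]
x 0.0574 y 0.1522 z -0.1456 turn 0.0266
```

step_arm(targets=[{"x": 0, "y": 0, "z": -0.03, "turn": 0, "grip": 0.05}, {"x": 0, "y": 0, "z": -0.07, "turn": 0, "grip": 0.05}, {"x": 0, "y": 0, "z": -0.11, "turn": 0, "grip": 0.05}, {"x": 0, "y": 0, "z": -0.144, "turn": 0, "grip": 0.05}, {"x": 0.012, "y": 0.03, "z": -0.144, "turn": 0.01, "grip": 0.05}, {"x": 0.024, "y": 0.065, "z": -0.144, "turn": 0.027, "grip": 0.05}, {"x": 0.038, "y": 0.1, "z": -0.144, "turn": 0.027, "grip": 0.05}, {"x": 0.051, "y": 0.135, "z": -0.144, "turn": 0.027, "grip": 0.05}, {"x": 0.057, "y": 0.152, "z": -0.144, "turn": 0.027, "grip": 0.05}, {"x": 0.057, "y": 0.152, "z": -0.144, "turn": 0.027, "grip": 0.05}])

```text
clock: 24.95
tcp_pos: [0.5918, 0.2247, 0.1968]
ee_rot: [-179.9, 0.0, 98.5]
ft_force: [-0.2, -0.2, -2.1]
finger_gap: 0.643
```

```bash
python3 go.py 0.592 0.225 0.065 98.5;python3 - <<'E'
from h import *
f=grab_frame("scene");crop(f,"sceF",(340,100,150,120),5)
E
```

```text
t 24.95 tcp [0.5918 0.2247 0.1968] rot [-179.9243    0.0157   98.4937] gap 59.8 F [-0.1535 -0.1625 -2.054 ]
x 0.0002 y 0.0003 z 0.1318 turn -0.0001
```

View pics/sceF.png

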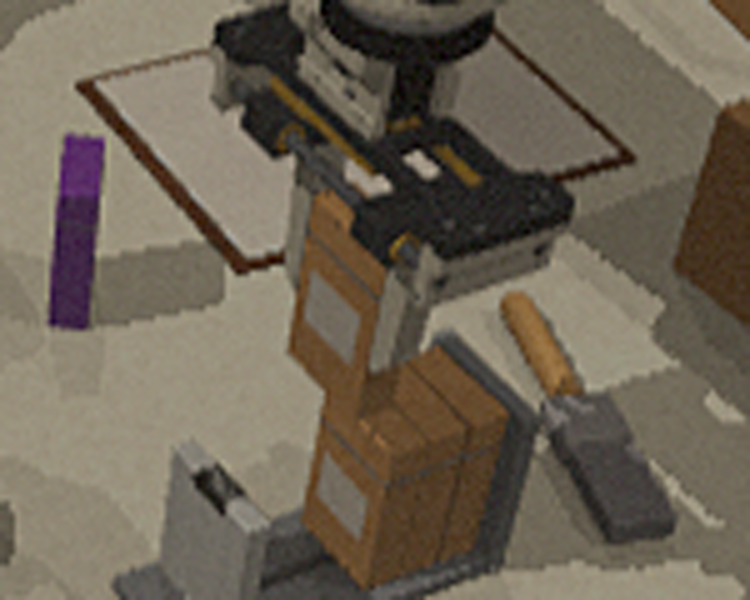

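```bash
python3 face.py 406,163 404,155 412,172 408,196 406,192 414,206
```

```text
406,163 [np.float64(104.3), np.float64(-0.8), np.float64(188.8)]
404,155 [np.float64(104.1), np.float64(12.0), np.float64(205.2)]
412,172 [np.float64(103.1), np.float64(-27.5), np.float64(180.0)]
408,196 [np.float64(74.5), np.float64(2.2), np.float64(64.3)]
406,192 [np.float64(74.3), np.float64(13.2), np.float64(68.6)]
414,206 [np.float64(72.7), np.float64(-27.0), np.float64(52.3)]
```

step_arm(targets=[{"x": 0.001, "y": 0, "z": 0.03, "turn": 0, "grip": 0.05}, {"x": 0.002, "y": 0, "z": 0.06, "turn": 0, "grip": 0.05}, {"x": 0.002, "y": 0, "z": 0.09, "turn": 0, "grip": 0.05}, {"x": 0.002, "y": 0, "z": 0.115, "turn": 0, "grip": 0.05}, {"x": 0.002, "y": 0, "z": 0.127, "turn": 0, "grip": 0.05}, {"x": 0.002, "y": 0, "z": 0.131, "turn": 0, "grip": 0.05}, {"x": 0.003, "y": 0, "z": 0.132, "turn": 0, "grip": 0.05}, {"x": 0.004, "y": 0, "z": 0.132, "turn": 0, "grip": 0.05}, {"x": 0.005, "y": 0, "z": 0.132, "turn": 0, "grip": 0.05}, {"x": 0.005, "y": 0, "z": 0.132, "turn": 0, "grip": 0.075}, {"x": 0.005, "y": 0, "z": 0.132, "turn": 0, "grip": 0.093}, {"x": 0.005, "y": 0, "z": 0.132, "turn": 0, "grip": 0.093}, {"x": 0.005, "y": 0, "z": 0.132, "turn": 0, "grip": 0.093}, {"x": 0.005, "y": 0, "z": 0.132, "turn": 0, "grip": 0.093}, {"x": 0.005, "y": 0, "z": 0.08, "turn": 0, "grip": 0.093}, {"x": 0.005, "y": 0, "z": 0.03, "turn": 0, "grip": 0.093}])

```text
clock: 27.05
tcp_pos: [0.5904, 0.2293, 0.1687]
ee_rot: [-180.0, 0.0, 98.5]
ft_force: [0.3, 0.1, 0.8]
finger_gap: 1.0
```

```bash
python3 - <<'E'
import numpy as np
rx=np.array([-.148,.989]);f=np.array([.5784,.3158]);print(f-rx*.186)
E
python3 go.py 0.606 0.132 0.165 98.5; python3 seg.py; python3 - <<'E'
from h import *
f=grab_frame("scene");crop(f,"sceG",(340,100,150,120),5)
E
```

```text
[0.605928 0.131846]
t 27.05 tcp [0.5904 0.2293 0.1687] rot [-179.9515    0.009    98.4795] gap 93.0 F [0.2914 0.0953 0.7685]
x -0.0986 y 0.0011 z 0.0037 turn -0.0004
top px [295. 179.] n 95 zt 0.1012 c [0.6009 0.1605] size [68.7 13.6] ang 11.4
top px [247. 187.] n 184 zt 0.1127 c [0.5777 0.2961] size [53.7 34.9] ang 11.6
scene px [355. 139.] n 57 zt 0.1022 c [0.3569 0.1829] size [20.1 18.2] ang 67.6
scene px [421. 185.] n 913 zt 0.1129 c [0.5874 0.2732] size [ 67.7 118.5] ang 1.5
scene px [384. 199.] n 195 zt 0.1018 c [0.6041 0.1615] size [70.6 17.7] ang 8.4
```

View pics/sceG.png

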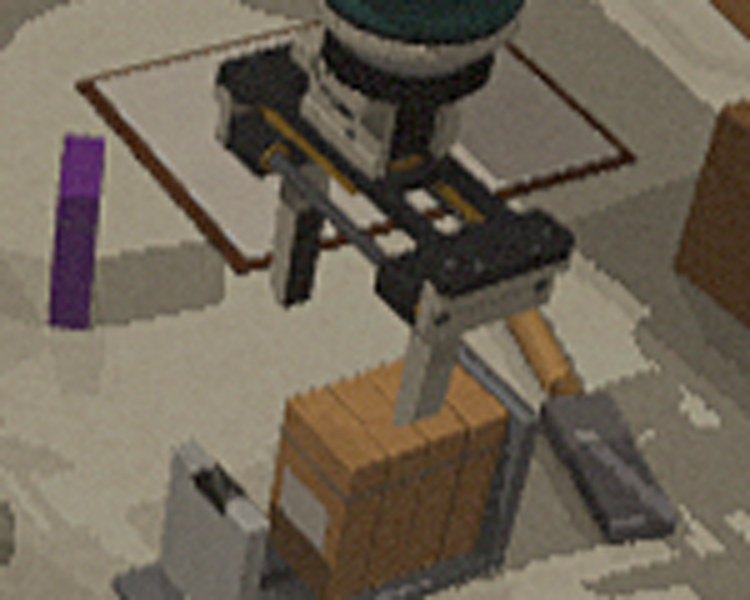

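step_arm(targets=[{"x": -0.03, "y": 0.001, "z": 0, "turn": 0, "grip": 0}, {"x": -0.06, "y": 0.001, "z": 0, "turn": 0, "grip": 0}, {"x": -0.0985, "y": 0.001, "z": 0, "turn": 0, "grip": 0}, {"x": -0.0985, "y": 0.001, "z": 0, "turn": 0, "grip": 0}, {"x": -0.0985, "y": 0.001, "z": 0, "turn": 0, "grip": 0}, {"x": -0.0985, "y": 0.001, "z": 0, "turn": 0, "grip": 0}, {"x": -0.0985, "y": 0.001, "z": 0, "turn": 0, "grip": 0}, {"x": -0.0985, "y": 0.001, "z": 0, "turn": 0, "grip": 0}, {"x": -0.0985, "y": 0.001, "z": 0.04, "turn": 0, "grip": 0}, {"x": -0.0985, "y": 0.001, "z": 0.08, "turn": 0, "grip": 0}, {"x": -0.0985, "y": 0.001, "z": 0.108, "turn": 0, "grip": 0}, {"x": -0.0985, "y": 0.001, "z": 0.108, "turn": 0, "grip": 0}, {"x": -0.09, "y": 0.001, "z": 0.108, "turn": 0, "grip": 0}, {"x": -0.08, "y": 0.001, "z": 0.108, "turn": 0, "grip": 0}, {"x": -0.07, "y": 0.001, "z": 0.108, "turn": 0, "grip": 0}, {"x": -0.06, "y": 0.001, "z": 0.108, "turn": 0, "grip": 0}, {"x": -0.05, "y": 0.001, "z": 0.108, "turn": 0, "grip": 0}, {"x": -0.043, "y": 0.001, "z": 0.108, "turn": 0, "grip": 0}, {"x": -0.041, "y": 0.001, "z": 0.108, "turn": 0, "grip": 0}])

```text
clock: 29.58
tcp_pos: [0.5976, 0.1895, 0.0596]
ee_rot: [-180.0, 0.0, 98.5]
ft_force: [0.5, -1.4, 1.3]
finger_gap: 0.008
```

step_arm(targets=[{"x": 0.001, "y": 0, "z": 0, "turn": 0, "grip": 0}, {"x": 0.002, "y": 0, "z": 0, "turn": 0, "grip": 0}, {"x": 0.002, "y": 0, "z": 0, "turn": 0, "grip": 0}])

```text
clock: 29.95
tcp_pos: [0.5974, 0.1909, 0.0595]
ee_rot: [-180.0, -0.0, 98.5]
ft_force: [-1.0, -1.5, 0.4]
finger_gap: 0.002
```

step_arm(targets=[{"x": 0.001, "y": 0, "z": 0, "turn": 0, "grip": 0}, {"x": 0.002, "y": 0, "z": 0, "turn": 0, "grip": 0}, {"x": 0.002, "y": 0, "z": 0, "turn": 0, "grip": 0}])

```text
clock: 30.32
tcp_pos: [0.5971, 0.1931, 0.0596]
ee_rot: [-180.0, -0.0, 98.5]
ft_force: [-0.7, -0.5, -1.1]
finger_gap: 0.004
```

step_arm(targets=[{"x": 0.001, "y": 0, "z": 0, "turn": 0, "grip": 0}, {"x": 0.002, "y": 0, "z": 0, "turn": 0, "grip": 0}, {"x": 0.002, "y": 0, "z": 0, "turn": 0, "grip": 0}])

```text
clock: 30.7
tcp_pos: [0.5968, 0.1951, 0.0596]
ee_rot: [180.0, -0.0, 98.5]
ft_force: [-0.0, -1.1, 0.1]
finger_gap: 0.001
```

step_arm(targets=[{"x": 0.001, "y": 0, "z": 0, "turn": 0, "grip": 0}, {"x": 0.002, "y": 0, "z": 0, "turn": 0, "grip": 0}, {"x": 0.002, "y": 0, "z": 0, "turn": 0, "grip": 0}])

```text
clock: 31.08
tcp_pos: [0.5965, 0.1971, 0.0596]
ee_rot: [-180.0, -0.0, 98.5]
ft_force: [0.4, -1.7, -0.3]
finger_gap: 0.005
```

```bash
python3 - <<'E'
from h import *
f=grab_frame("scene");crop(f,"sceH",(340,100,150,120),5)
E
```

```text
(no output)
```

View pics/sceH.png

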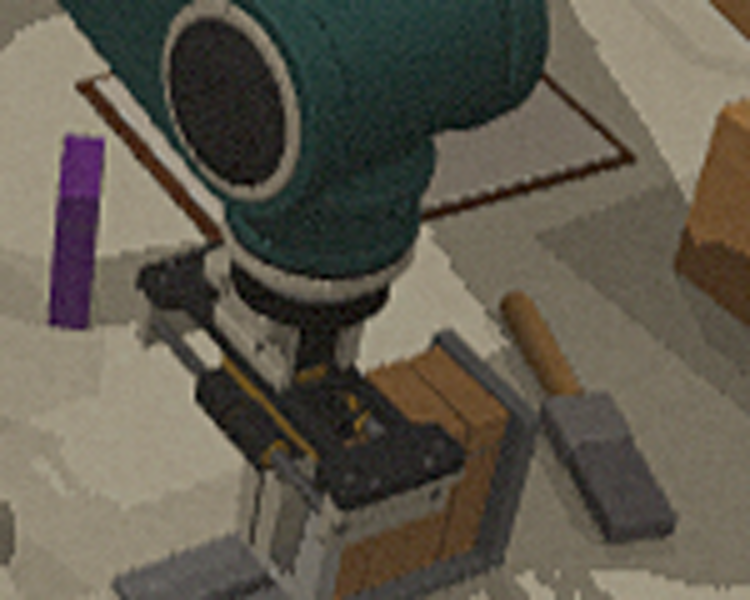

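step_arm(targets=[{"x": 0.001, "y": 0, "z": 0, "turn": 0, "grip": 0}, {"x": 0.002, "y": 0, "z": 0, "turn": 0, "grip": 0}, {"x": 0.002, "y": 0, "z": 0, "turn": 0, "grip": 0}])

```text
clock: 31.5
tcp_pos: [0.5963, 0.1988, 0.0597]
ee_rot: [180.0, 0.0, 98.5]
ft_force: [0.2, -4.5, -0.4]
finger_gap: 0.001
```

step_arm(targets=[{"x": 0.001, "y": 0, "z": 0, "turn": 0, "grip": 0}, {"x": 0.0015, "y": 0, "z": 0, "turn": 0, "grip": 0}, {"x": 0.0015, "y": 0, "z": 0, "turn": 0, "grip": 0}])

```text
clock: 31.88
tcp_pos: [0.5961, 0.2002, 0.0597]
ee_rot: [-180.0, 0.0, 98.5]
ft_force: [-0.0, -4.5, 1.2]
finger_gap: 0.006
```

step_arm(targets=[{"x": 0.001, "y": 0, "z": 0, "turn": 0, "grip": 0}, {"x": 0.0015, "y": 0, "z": 0, "turn": 0, "grip": 0}, {"x": 0.0015, "y": 0, "z": 0, "turn": 0, "grip": 0}])

```text
clock: 32.25
tcp_pos: [0.596, 0.2004, 0.0597]
ee_rot: [-180.0, 0.1, 98.5]
ft_force: [0.0, -15.9, 1.7]
finger_gap: 0.004
```

step_arm(targets=[{"x": 0.0005, "y": 0, "z": 0, "turn": 0, "grip": 0}, {"x": 0.001, "y": 0, "z": 0, "turn": 0, "grip": 0}, {"x": 0.001, "y": 0, "z": 0, "turn": 0, "grip": 0}])

```text
clock: 32.62
tcp_pos: [0.596, 0.2004, 0.0597]
ee_rot: [-180.0, 0.2, 98.4]
ft_force: [1.2, -24.6, 3.6]
finger_gap: 0.005
```

Force rose sharply with no further motion, so the stack is tight. I retreat.

step_arm(targets=[{"x": -0.01, "y": 0, "z": 0, "turn": 0, "grip": 0}, {"x": -0.02, "y": 0, "z": 0, "turn": 0, "grip": 0}, {"x": -0.02, "y": 0, "z": -0.05, "turn": 0, "grip": 0}, {"x": -0.02, "y": 0, "z": -0.1, "turn": 0, "grip": 0}, {"x": -0.06, "y": 0, "z": -0.1, "turn": 0, "grip": 0}, {"x": -0.12, "y": 0, "z": -0.1, "turn": 0, "grip": 0}])

```text
clock: 33.38
tcp_pos: [0.6136, 0.084, 0.1605]
ee_rot: [179.9, -0.0, 98.6]
ft_force: [0.0, 0.7, -0.8]
finger_gap: 0.006
```

```bash
python3 seg.py; python3 - <<'E'
from h import *
for n in("top","scene"):
    f=grab_frame(n);P=cloud(f)
    if n=="scene":crop(f,"sceI",(340,100,150,120),5)
    for t in ["sieve","mat"]:
        o=outline_of(f,t)[0];Q=P[o["region"]];Q=Q[np.isfinite(Q[:,0])]
        if t=="sieve":Q=Q[abs(Q[:,2]-.06)<.005]
        print(n,t,o["p"],cv2.minEnclosingCircle((Q[:,:2]*1000).astype(np.float32)))
E
```

```text
top px [258. 185.] n 949 zt 0.1128 c [0.5828 0.2746] size [ 79.2 107.7] ang 8.2
top px [283. 264.] n 33 zt 0.1024 c [0.3561 0.1844] size [11.5 23.7] ang 1.4
scene px [420. 184.] n 1154 zt 0.1126 c [0.5882 0.2759] size [ 81.5 111.6] ang 11.3
top sieve 0.65 ((492.8380126953125, -26.07320213317871), 52.47157287597656)
top mat 0.73 ((482.171875, -166.5790557861328), 78.37747192382812)
scene sieve 0.61 ((497.5199890136719, -10.509856224060059), 58.37654495239258)
scene mat 0.68 ((481.8497619628906, -164.01632690429688), 78.13329315185547)
```

View pics/sceI.png

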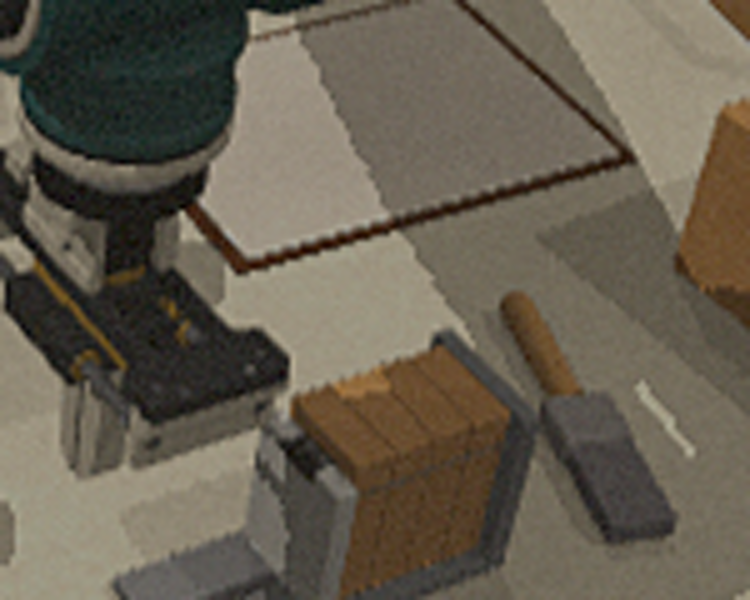

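```bash
python3 go.py 0.45 0.12 0.2 175.5
```

```text
t 33.77 tcp [0.6132 0.0851 0.1596] rot [-179.9966   -0.0153   98.5467] gap 0.4 F [0.9606 0.6242 0.4816]
x 0.0587 y -0.1562 z -0.0404 turn -1.3431
```

step_arm(targets=[{"x": 0.02, "y": -0.05, "z": -0.04, "turn": -0.18, "grip": 0.04}, {"x": 0.04, "y": -0.1, "z": -0.04, "turn": -0.36, "grip": 0.04}, {"x": 0.059, "y": -0.156, "z": -0.04, "turn": -0.54, "grip": 0.04}, {"x": 0.059, "y": -0.156, "z": -0.04, "turn": -0.72, "grip": 0.04}, {"x": 0.059, "y": -0.156, "z": -0.04, "turn": -0.9, "grip": 0.04}, {"x": 0.059, "y": -0.156, "z": -0.04, "turn": -1.08, "grip": 0.04}, {"x": 0.059, "y": -0.156, "z": -0.04, "turn": -1.26, "grip": 0.04}, {"x": 0.059, "y": -0.156, "z": -0.04, "turn": -1.343, "grip": 0.04}, {"x": 0.059, "y": -0.156, "z": -0.04, "turn": -1.343, "grip": 0.04}])

```text
clock: 34.9
tcp_pos: [0.4502, 0.1202, 0.1997]
ee_rot: [180.0, 0.0, 175.5]
ft_force: [-0.7, 1.0, -0.5]
finger_gap: 0.429
```

```bash
cat > sv.py <<'E'
from h import *
for n in("top","scene"):
    f=grab_frame(n);P=cloud(f)
    cv2.imwrite(f"pics/sv_{n}_{f['shot']}.png",f["color"][:,:,::-1]);print(f['shot'])
    for t in ["sieve","mat"]:
      for o in outline_of(f,t)[:1]:
        Q=P[o["region"]];Q=Q[np.isfinite(Q[:,0])]
        if t=="sieve":Q=Q[abs(Q[:,2]-.0605)<.005]
        e=cv2.fitEllipse(cv2.convexHull((Q[:,:2]*1000).astype(np.float32)))
        print(n,t,round(o["p"],2),o["rect"],len(Q),"ell",np.round(e[0],1),np.round(e[1],1))
E
python3 sv.py; python3 go.py 0.491 -0.067 0.16 175.5
```

```text
35
t 35.0 tcp [0.4502 0.1199 0.1996] rot [179.9986  -0.0012 175.3492] gap 39.9 F [-0.2865 -0.0884  0.8755]
x -0.0558 y -0.1830 z 0.0396 turn -0.0026Traceback (most recent call last):
  File "sv.py", line 9, in <module>
    e=cv2.fitEllipse(cv2.convexHull((Q[:,:2]*1000).astype(np.float32)))
cv2.error: OpenCV(4.12.0) /io/opencv/modules/imgproc/src/shapedescr.cpp:361: error: (-201:Incorrect size of input array) There should be at least 5 points to fit the ellipse in function 'fitEllipseNoDirect'
```

```bash
sed -i 's/^        e=cv2/        print(n,t,o["p"],o["rect"],len(Q))\n        if len(Q)<30: continue\n        e=cv2/' sv.py; python3 sv.py; ls pics | tail -3
```

```text
36
top mat 0.94 [373.5, 204.4, 51.6, 46.4] 1857
top mat 0.94 [373.5, 204.4, 51.6, 46.4] 1857 ell [ 480.4 -166.6] [150.9 152.8]
37
scene sieve 0.94 [282.7, 176.4, 43.8, 48.7] 227
scene sieve 0.94 [282.7, 176.4, 43.8, 48.7] 227 ell [495.  -13.7] [107.4 114.8]
scene mat 0.75 [219.5, 202.0, 55.8, 37.3] 1849
scene mat 0.75 [219.5, 202.0, 55.8, 37.3] 1849 ell [ 481.6 -166.4] [149.4 154.3]
top0.png
topA.png
topB.png
```

step_arm(targets=[{"x": -0.02, "y": -0.06, "z": 0.02, "turn": 0, "grip": 0.04}, {"x": -0.04, "y": -0.12, "z": 0.03, "turn": 0, "grip": 0.04}, {"x": -0.0555, "y": -0.182, "z": 0.04, "turn": 0, "grip": 0.04}, {"x": -0.0555, "y": -0.182, "z": 0.04, "turn": 0, "grip": 0.04}, {"x": -0.0555, "y": -0.182, "z": 0.08, "turn": 0, "grip": 0.04}, {"x": -0.0555, "y": -0.182, "z": 0.1, "turn": 0, "grip": 0.04}, {"x": -0.0555, "y": -0.182, "z": 0.1, "turn": 0, "grip": 0.04}])

```text
clock: 36.17
tcp_pos: [0.4906, -0.0656, 0.0987]
ee_rot: [180.0, -0.1, 175.5]
ft_force: [0.4, -0.3, 0.5]
finger_gap: 0.43
```

```bash
python3 go.py 0.4905 -0.067 0.060 175.5; python3 - <<'E'
from h import *
f=grab_frame("scene");crop(f,"sceJ",(210,110,150,120),5)
E
```

```text
t 36.17 tcp [ 0.4906 -0.0656  0.0987] rot [179.983   -0.13   175.4643] gap 40.0 F [ 0.4384 -0.2527  0.4732]
x -0.0000 y -0.0014 z 0.0387 turn -0.0006
```

View pics/sceJ.png

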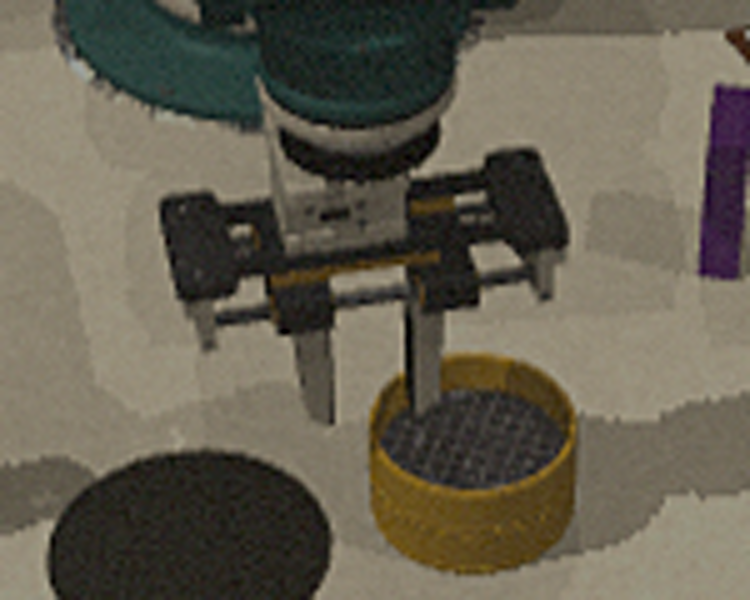

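Fingers straddle the near-mat wall (375,440 in the crop). Next I lower them and grip gently.

step_arm(newtons=10, targets=[{"x": 0, "y": -0.001, "z": 0.02, "turn": 0, "grip": 0.04}, {"x": 0, "y": -0.001, "z": 0.0385, "turn": 0, "grip": 0.04}, {"x": 0, "y": -0.001, "z": 0.0385, "turn": 0, "grip": 0.04}])

```text
clock: 36.6
tcp_pos: [0.4902, -0.0671, 0.0593]
ee_rot: [180.0, -0.2, 175.4]
ft_force: [0.3, -0.4, -0.1]
finger_gap: 0.431
```

step_arm(newtons=10, targets=[{"x": 0, "y": 0, "z": 0, "turn": 0, "grip": 0.015}, {"x": 0, "y": 0, "z": 0, "turn": 0, "grip": 0.005}, {"x": 0, "y": 0, "z": 0, "turn": 0, "grip": 0.0}, {"x": 0, "y": 0, "z": 0, "turn": 0, "grip": 0.0}, {"x": 0, "y": 0, "z": 0, "turn": 0, "grip": 0.0}, {"x": 0, "y": 0, "z": 0, "turn": 0, "grip": 0.0}])

```text
clock: 37.35
tcp_pos: [0.4913, -0.0672, 0.0615]
ee_rot: [180.0, 0.0, 175.4]
ft_force: [-0.6, 4.7, 5.3]
finger_gap: 0.039
```

step_arm(targets=[{"x": 0, "y": -0.01, "z": 0, "turn": 0, "grip": 0}, {"x": 0, "y": -0.02, "z": 0, "turn": 0, "grip": 0}, {"x": 0, "y": -0.03, "z": 0, "turn": 0, "grip": 0}, {"x": 0, "y": -0.04, "z": 0, "turn": 0, "grip": 0}, {"x": 0, "y": -0.05, "z": 0, "turn": 0, "grip": 0}, {"x": 0, "y": -0.06, "z": 0, "turn": 0, "grip": 0}, {"x": 0, "y": -0.07, "z": 0, "turn": 0, "grip": 0}, {"x": 0, "y": -0.08, "z": 0, "turn": 0, "grip": 0}, {"x": 0, "y": -0.09, "z": 0, "turn": 0, "grip": 0}, {"x": 0, "y": -0.1, "z": 0, "turn": 0, "grip": 0}, {"x": 0, "y": -0.11, "z": 0, "turn": 0, "grip": 0}, {"x": 0, "y": -0.12, "z": 0, "turn": 0, "grip": 0}, {"x": 0, "y": -0.13, "z": 0, "turn": 0, "grip": 0}, {"x": 0, "y": -0.14, "z": 0, "turn": 0, "grip": 0}, {"x": 0, "y": -0.15, "z": 0, "turn": 0, "grip": 0}, {"x": 0.001, "y": -0.153, "z": 0, "turn": 0, "grip": 0}, {"x": 0.001, "y": -0.153, "z": 0, "turn": 0, "grip": 0}])

```text
clock: 39.48
tcp_pos: [0.4781, -0.2201, 0.0615]
ee_rot: [-180.0, 0.0, 175.4]
ft_force: [1.3, 1.1, 4.9]
finger_gap: 0.043
```

```bash
python3 sv.py; python3 go.py 0.49 -0.22 0.06 175.5; python3 - <<'E'
from h import *
f=grab_frame("scene");crop(f,"sceK",(190,110,150,120),5)
E
```

```text
39
top sieve 0.69 [383.7, 207.8, 37.0, 37.0] 55
top sieve 0.69 [383.7, 207.8, 37.0, 37.0] 55 ell [ 479.2 -169.2] [105.8 108.5]
top mat 0.77 [374.1, 205.5, 44.5, 41.1] 446
top mat 0.77 [374.1, 205.5, 44.5, 41.1] 446 ell [ 482.1 -166.3] [146.7 147.6]
40
scene sieve 0.94 [225.2, 189.0, 45.3, 46.6] 215
scene sieve 0.94 [225.2, 189.0, 45.3, 46.6] 215 ell [ 483.7 -168.9] [107.  111.6]
scene mat 0.89 [218.0, 205.7, 57.7, 34.6] 593
scene mat 0.89 [218.0, 205.7, 57.7, 34.6] 593 ell [ 482.9 -166.9] [147.4 153.1]
t 39.77 tcp [ 0.4781 -0.2201  0.0615] rot [-179.9506    0.0396  175.4256] gap 3.7 F [1.3296 0.4707 5.0767]
x -0.0118 y 0.0010 z 0.0015 turn -0.0013
```

View pics/sceK.png

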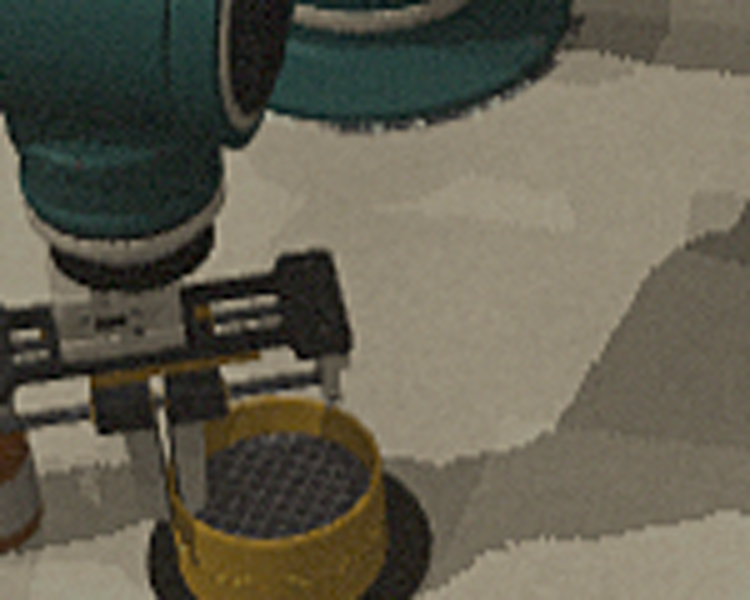

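step_arm(targets=[{"x": 0, "y": 0, "z": 0, "turn": 0, "grip": 0.01}, {"x": 0, "y": 0, "z": 0, "turn": 0, "grip": 0.02}, {"x": 0, "y": 0, "z": 0, "turn": 0, "grip": 0.03}, {"x": 0, "y": 0, "z": 0, "turn": 0, "grip": 0.03}, {"x": 0, "y": 0, "z": -0.02, "turn": 0, "grip": 0.03}, {"x": 0, "y": 0, "z": -0.06, "turn": 0, "grip": 0.03}, {"x": 0, "y": 0, "z": -0.11, "turn": 0, "grip": 0.06}, {"x": 0, "y": 0, "z": -0.13, "turn": 0, "grip": 0.093}, {"x": -0.1, "y": 0.05, "z": -0.13, "turn": 0, "grip": 0.093}, {"x": -0.15, "y": 0.1, "z": -0.13, "turn": 0, "grip": 0.093}, {"x": -0.15, "y": 0.1, "z": -0.13, "turn": 0, "grip": 0.093}, {"x": -0.15, "y": 0.1, "z": -0.13, "turn": 0, "grip": 0.093}])

```text
clock: 41.32
tcp_pos: [0.6372, -0.1299, 0.1904]
ee_rot: [180.0, -0.1, 175.6]
ft_force: [-0.6, -0.7, 0.0]
finger_gap: 0.919
```

```bash
python3 sv.py; python3 - <<'E'
from h import *
for n in("top","scene"):
    f=grab_frame(n);P=cloud(f)
    crop(f,"jar_"+n,(430,150,90,120) if n=="top" else (120,150,140,150),5 if n=="top" else 4)
    for t in ["jar_c","mixer_pad","coaster"]:
        o=outline_of(f,t)[0];Q=P[o["region"]];Q=Q[np.isfinite(Q[:,0])]
        zt=np.percentile(Q[:,2],90);T=Q[abs(Q[:,2]-zt)<.008]
        e=cv2.minEnclosingCircle((T[:,:2]*1000).astype(np.float32));print(n,t,round(o["p"],2),zt,e, rect(T[:,:2]))
E
python3 go.py 0.4155 -0.313 0.15 175.5
```

```text
42
43
scene sieve 0.96 [224.5, 187.0, 45.2, 49.7] 193
scene sieve 0.96 [224.5, 187.0, 45.2, 49.7] 193 ell [ 483.9 -170.2] [109.2 110.9]
scene mat 0.62 [218.8, 207.0, 55.9, 32.8] 543
scene mat 0.62 [218.8, 207.0, 55.9, 32.8] 543 ell [ 483.4 -167. ] [146.4 150.9]
top jar_c 0.64 0.09722511905947595 ((412.646484375, -312.5930480957031), 24.456863403320312) (array([ 0.4119, -0.3125]), array([48.2541, 45.9315]), 55.7165412902832)
top mixer_pad 0.71 0.0792639308636653 ((588.659912109375, -390.6278076171875), 29.23390769958496) (array([ 0.5882, -0.3905]), array([54.0527, 54.9234]), 31.230627059936523)
top coaster 0.7 0.00875285847844962 ((669.1734619140625, -101.51236724853516), 53.73784255981445) (array([ 0.6724, -0.1009]), array([72.9178, 90.2381]), 6.541447162628174)
scene jar_c 0.89 0.09646092753602102 ((418.8627014160156, -315.8144226074219), 27.73392677307129) (array([ 0.4197, -0.3127]), array([46.4807, 54.1641]), 80.27964782714844)
scene mixer_pad 0.69 0.0792924490458727 ((591.126708984375, -390.8996276855469), 31.336530685424805) (array([ 0.591, -0.391]), array([59.3624, 57.7493]), 17.48284912109375)
scene coaster 0.7 0.00856349713048985 ((678.4785766601562, -104.36831665039062), 61.82374954223633) (array([ 0.676 , -0.1031]), array([92.2619, 98.3083]), 89.8542251586914)
t 42.02 tcp [ 0.6353 -0.1321  0.1912] rot [-179.9985    0.0051  175.4175] gap 93.2 F [ 0.4095  0.6253 -0.171 ]
x 0.2047 y -0.1979 z 0.0412 turn -0.0014
```

step_arm(newtons=40, targets=[{"x": 0.05, "y": -0.05, "z": 0, "turn": 0, "grip": 0.093}, {"x": 0.09, "y": -0.09, "z": 0, "turn": 0, "grip": 0.093}, {"x": 0.13, "y": -0.13, "z": 0, "turn": 0, "grip": 0.093}, {"x": 0.17, "y": -0.17, "z": 0, "turn": 0, "grip": 0.093}, {"x": 0.205, "y": -0.198, "z": 0, "turn": 0, "grip": 0.093}, {"x": 0.205, "y": -0.198, "z": 0, "turn": 0, "grip": 0.093}, {"x": 0.205, "y": -0.198, "z": 0.04, "turn": 0, "grip": 0.093}, {"x": 0.205, "y": -0.198, "z": 0.08, "turn": 0, "grip": 0.093}, {"x": 0.205, "y": -0.198, "z": 0.12, "turn": 0, "grip": 0.093}, {"x": 0.205, "y": -0.198, "z": 0.141, "turn": 0, "grip": 0.093}, {"x": 0.205, "y": -0.198, "z": 0.141, "turn": 0, "grip": 0.093}])

```text
clock: 43.4
tcp_pos: [0.4152, -0.3121, 0.0488]
ee_rot: [179.9, -0.1, 175.5]
ft_force: [-0.2, 0.3, -0.2]
finger_gap: 1.001
```

step_arm(newtons=40, targets=[{"x": 0, "y": 0, "z": 0, "turn": 0, "grip": 0.065}, {"x": 0, "y": 0, "z": 0, "turn": 0, "grip": 0.06}, {"x": 0, "y": 0, "z": 0, "turn": 0, "grip": 0.057}, {"x": 0, "y": 0, "z": 0, "turn": 0, "grip": 0.045}, {"x": 0, "y": 0, "z": 0, "turn": 0, "grip": 0.045}, {"x": 0, "y": 0, "z": 0, "turn": 0, "grip": 0.045}, {"x": 0, "y": 0, "z": 0, "turn": 0, "grip": 0.045}])

```text
clock: 44.28
tcp_pos: [0.4154, -0.313, 0.0505]
ee_rot: [180.0, 0.0, 175.4]
ft_force: [-0.8, 2.4, 6.0]
finger_gap: 0.591
```

```bash
python3 go.py 0.5898 -0.3908 0.2 175.5; python3 - <<'E'
from h import *
f=grab_frame("scene");crop(f,"sceL",(120,110,150,120),5)
E
```

```text
t 44.27 tcp [ 0.4154 -0.313   0.0505] rot [179.9961   0.0149 175.4248] gap 55.0 F [-0.8458  2.3514  6.027 ]
x -0.1801 y -0.0636 z -0.1495 turn -0.0013
```

View pics/sceL.png

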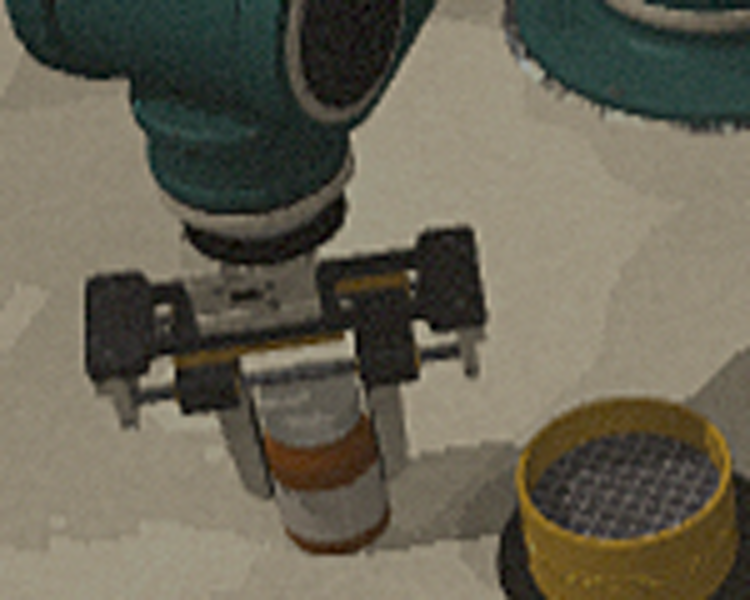

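step_arm(targets=[{"x": 0, "y": 0, "z": -0.03, "turn": 0, "grip": 0.045}, {"x": 0, "y": 0, "z": -0.07, "turn": 0, "grip": 0.045}, {"x": 0, "y": 0, "z": -0.11, "turn": 0, "grip": 0.045}, {"x": 0, "y": 0, "z": -0.14, "turn": 0, "grip": 0.045}, {"x": -0.03, "y": -0.01, "z": -0.14, "turn": 0, "grip": 0.045}, {"x": -0.07, "y": -0.025, "z": -0.14, "turn": 0, "grip": 0.045}, {"x": -0.11, "y": -0.04, "z": -0.14, "turn": 0, "grip": 0.045}, {"x": -0.15, "y": -0.053, "z": -0.14, "turn": 0, "grip": 0.045}, {"x": -0.18, "y": -0.0635, "z": -0.14, "turn": 0, "grip": 0.045}, {"x": -0.18, "y": -0.0635, "z": -0.14, "turn": 0, "grip": 0.045}, {"x": -0.18, "y": -0.0635, "z": -0.14, "turn": 0, "grip": 0.045}])

```text
clock: 45.7
tcp_pos: [0.5892, -0.3905, 0.1894]
ee_rot: [180.0, -0.1, 175.4]
ft_force: [0.2, 0.1, -1.7]
finger_gap: 0.594
```

```bash
python3 go.py 0.5898 -0.3908 0.13 175.5; python3 sv.py; python3 - <<'E'
from h import *
f=grab_frame("scene");crop(f,"sceM",(90,140,150,150),4)
E
```

```text
t 45.7 tcp [ 0.5892 -0.3905  0.1894] rot [179.9725  -0.0636 175.4265] gap 55.2 F [ 0.1834  0.1363 -1.663 ]
x -0.0007 y -0.0002 z 0.0594 turn -0.0013
47
top sieve 0.75 [384.8, 210.9, 39.3, 35.4] 134
top sieve 0.75 [384.8, 210.9, 39.3, 35.4] 134 ell [ 479.4 -168.8] [106.8 108.5]
top mat 0.86 [374.9, 204.2, 47.0, 45.9] 514
top mat 0.86 [374.9, 204.2, 47.0, 45.9] 514 ell [ 480.8 -165.7] [143.7 148.1]
48
scene sieve 0.87 [223.6, 185.8, 46.8, 50.1] 244
scene sieve 0.87 [223.6, 185.8, 46.8, 50.1] 244 ell [ 482.7 -170. ] [107.1 114.5]
scene mat 0.55 [220.6, 206.5, 52.8, 33.8] 486
scene mat 0.55 [220.6, 206.5, 52.8, 33.8] 486 ell [ 482.5 -166.7] [143.9 151.6]
```

View pics/sceM.png

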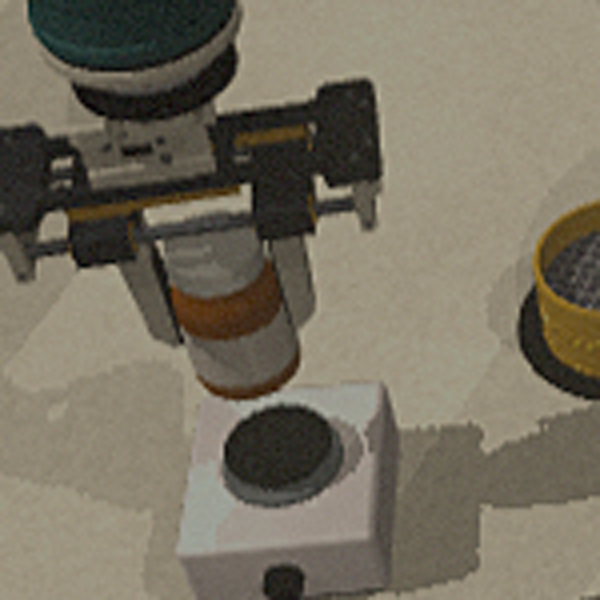

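step_arm(targets=[{"x": 0, "y": 0, "z": 0.02, "turn": 0, "grip": 0.045}, {"x": 0, "y": 0, "z": 0.04, "turn": 0, "grip": 0.045}, {"x": 0, "y": 0, "z": 0.055, "turn": 0, "grip": 0.045}, {"x": 0, "y": 0, "z": 0.061, "turn": 0, "grip": 0.045}, {"x": 0, "y": 0, "z": 0.064, "turn": 0, "grip": 0.045}, {"x": 0, "y": 0, "z": 0.067, "turn": 0, "grip": 0.045}, {"x": 0, "y": 0, "z": 0.067, "turn": 0, "grip": 0.045}])

```text
clock: 46.92
tcp_pos: [0.5898, -0.3908, 0.124]
ee_rot: [-180.0, 0.0, 175.4]
ft_force: [-2.6, 1.8, 4.6]
finger_gap: 0.597
```

step_arm(targets=[{"x": 0, "y": 0, "z": 0.002, "turn": 0, "grip": 0.045}, {"x": 0, "y": 0, "z": 0.004, "turn": 0, "grip": 0.045}, {"x": 0, "y": 0, "z": 0.006, "turn": 0, "grip": 0.045}, {"x": 0, "y": 0, "z": 0.006, "turn": 0, "grip": 0.045}])

```text
clock: 47.42
tcp_pos: [0.5899, -0.3908, 0.1184]
ee_rot: [-180.0, 0.1, 175.4]
ft_force: [-3.6, 3.9, 9.9]
finger_gap: 0.595
```

step_arm(targets=[{"x": 0, "y": 0, "z": 0.0015, "turn": 0, "grip": 0.045}, {"x": 0, "y": 0, "z": 0.003, "turn": 0, "grip": 0.045}, {"x": 0, "y": 0, "z": 0.004, "turn": 0, "grip": 0.045}, {"x": 0, "y": 0, "z": 0.004, "turn": 0, "grip": 0.045}])

```text
clock: 47.92
tcp_pos: [0.5902, -0.3909, 0.1164]
ee_rot: [-179.9, 0.1, 175.4]
ft_force: [-8.7, 6.7, 22.3]
finger_gap: 0.591
```

step_arm(targets=[{"x": 0, "y": 0, "z": 0.0005, "turn": 0, "grip": 0.045}, {"x": 0, "y": 0, "z": 0.0005, "turn": 0, "grip": 0.045}, {"x": 0, "y": 0, "z": 0.0005, "turn": 0, "grip": 0.045}, {"x": 0, "y": 0, "z": 0.0005, "turn": 0, "grip": 0.045}, {"x": 0, "y": 0, "z": 0.0005, "turn": 0, "grip": 0.045}, {"x": 0, "y": 0, "z": 0.0005, "turn": 0, "grip": 0.045}, {"x": 0, "y": 0, "z": 0.0005, "turn": 0, "grip": 0.045}, {"x": 0, "y": 0, "z": 0.0005, "turn": 0, "grip": 0.045}, {"x": 0, "y": 0, "z": 0.0005, "turn": 0, "grip": 0.045}, {"x": 0, "y": 0, "z": 0.0005, "turn": 0, "grip": 0.045}, {"x": 0, "y": 0, "z": 0.0005, "turn": 0, "grip": 0.045}, {"x": 0, "y": 0, "z": 0.0005, "turn": 0, "grip": 0.045}, {"x": 0, "y": 0, "z": 0.0005, "turn": 0, "grip": 0.045}, {"x": 0, "y": 0, "z": 0.0005, "turn": 0, "grip": 0.045}])

```text
clock: 49.68
tcp_pos: [0.5903, -0.3909, 0.1164]
ee_rot: [-179.9, 0.2, 175.4]
ft_force: [-8.8, 8.3, 25.6]
finger_gap: 0.592
```

```bash
python3 sv.py; python3 - <<'E'
from h import *
print(state()["ft_force"])
f=grab_frame("scene");crop(f,"sceN",(90,140,150,150),4)
E
```

```text
50
top sieve 0.55 [383.6, 207.5, 42.3, 42.8] 132
top sieve 0.55 [383.6, 207.5, 42.3, 42.8] 132 ell [ 479.7 -169.6] [108.1 109.3]
top mat 0.83 [374.7, 206.2, 46.8, 45.1] 570
top mat 0.83 [374.7, 206.2, 46.8, 45.1] 570 ell [ 478.3 -165.3] [143.  149.5]
51
scene sieve 0.57 [224.3, 187.4, 45.9, 47.1] 249
scene sieve 0.57 [224.3, 187.4, 45.9, 47.1] 249 ell [ 482.8 -169.8] [108.1 112.3]
scene mat 0.94 [221.0, 207.9, 53.5, 30.1] 577
scene mat 0.94 [221.0, 207.9, 53.5, 30.1] 577 ell [ 484.8 -166.4] [146.3 149.1]
[-8.7329  7.5867 25.7391]
```

View pics/sceN.png

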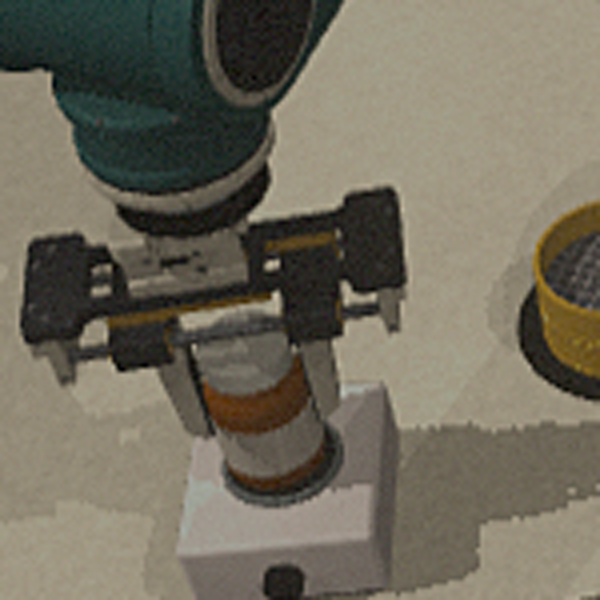

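Pad is fully down, with the jar upright and centred. Next: lift the jar and go to the coaster.

step_arm(targets=[{"x": 0, "y": 0, "z": -0.015, "turn": 0, "grip": 0.045}, {"x": 0, "y": 0, "z": -0.04, "turn": 0, "grip": 0.045}, {"x": 0, "y": 0, "z": -0.07, "turn": 0, "grip": 0.045}, {"x": 0, "y": 0, "z": -0.09, "turn": 0, "grip": 0.045}, {"x": 0, "y": 0, "z": -0.09, "turn": 0, "grip": 0.045}])

```text
clock: 50.65
tcp_pos: [0.5901, -0.391, 0.2041]
ee_rot: [-179.9, 0.1, 175.4]
ft_force: [-0.2, -0.6, -3.1]
finger_gap: 0.596
```

```bash
python3 go.py 0.6762 -0.1033 0.2 175.5
```

```text
t 50.65 tcp [ 0.5901 -0.391   0.2041] rot [-179.9241    0.1189  175.4288] gap 55.4 F [-0.198  -0.5544 -3.0807]
x -0.0629 y 0.2937 z 0.0041 turn -0.0012
```

step_arm(targets=[{"x": -0.005, "y": 0.025, "z": 0, "turn": 0, "grip": 0.045}, {"x": -0.013, "y": 0.06, "z": 0, "turn": 0, "grip": 0.045}, {"x": -0.021, "y": 0.1, "z": 0, "turn": 0, "grip": 0.045}, {"x": -0.03, "y": 0.14, "z": 0, "turn": 0, "grip": 0.045}, {"x": -0.038, "y": 0.18, "z": 0, "turn": 0, "grip": 0.045}, {"x": -0.047, "y": 0.22, "z": 0, "turn": 0, "grip": 0.045}, {"x": -0.055, "y": 0.255, "z": 0, "turn": 0, "grip": 0.045}, {"x": -0.06, "y": 0.28, "z": 0, "turn": 0, "grip": 0.045}, {"x": -0.063, "y": 0.2935, "z": 0, "turn": 0, "grip": 0.045}, {"x": -0.063, "y": 0.2935, "z": 0, "turn": 0, "grip": 0.045}, {"x": -0.063, "y": 0.2935, "z": 0, "turn": 0, "grip": 0.045}])

```text
clock: 52.02
tcp_pos: [0.6756, -0.104, 0.2025]
ee_rot: [-180.0, -0.0, 175.4]
ft_force: [0.4, 0.1, -2.8]
finger_gap: 0.598
```

```bash
python3 go.py 0.6762 -0.1033 0.0555 175.5;  python3 - <<'E'
from h import *
f=grab_frame("scene");crop(f,"sceO",(210,160,150,150),4)
E
```

```text
t 52.02 tcp [ 0.6756 -0.104   0.2025] rot [-179.9852   -0.0118  175.3883] gap 55.6 F [ 0.4064  0.0516 -2.7613]
x -0.0005 y 0.0007 z 0.1470 turn -0.0020
```

View pics/sceO.png

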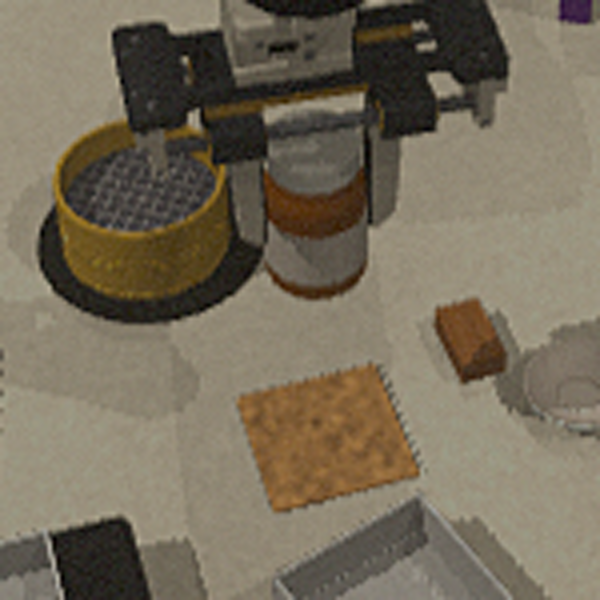

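step_arm(targets=[{"x": 0, "y": 0, "z": 0.04, "turn": 0, "grip": 0.045}, {"x": 0, "y": 0, "z": 0.08, "turn": 0, "grip": 0.045}, {"x": 0, "y": 0, "z": 0.11, "turn": 0, "grip": 0.045}, {"x": 0, "y": 0, "z": 0.13, "turn": 0, "grip": 0.045}, {"x": 0, "y": 0, "z": 0.14, "turn": 0, "grip": 0.045}, {"x": 0, "y": 0, "z": 0.144, "turn": 0, "grip": 0.045}, {"x": 0, "y": 0, "z": 0.144, "turn": 0, "grip": 0.045}])

```text
clock: 52.95
tcp_pos: [0.6762, -0.1032, 0.0594]
ee_rot: [-180.0, 0.1, 175.4]
ft_force: [-0.1, -0.2, -2.7]
finger_gap: 0.595
```

step_arm(targets=[{"x": 0, "y": 0, "z": 0.001, "turn": 0, "grip": 0.045}, {"x": 0, "y": 0, "z": 0.002, "turn": 0, "grip": 0.045}, {"x": 0, "y": 0, "z": 0.002, "turn": 0, "grip": 0.045}])

```text
clock: 53.32
tcp_pos: [0.6759, -0.1031, 0.0568]
ee_rot: [-180.0, 0.0, 175.4]
ft_force: [0.7, -0.0, -2.5]
finger_gap: 0.593
```

step_arm(targets=[{"x": 0, "y": 0, "z": 0.001, "turn": 0, "grip": 0.045}, {"x": 0, "y": 0, "z": 0.0015, "turn": 0, "grip": 0.045}, {"x": 0, "y": 0, "z": 0.0015, "turn": 0, "grip": 0.045}])

```text
clock: 53.7
tcp_pos: [0.6759, -0.1032, 0.0555]
ee_rot: [-180.0, 0.0, 175.4]
ft_force: [-2.2, 0.9, 3.4]
finger_gap: 0.595
```

Contact with the coaster, so I release and retreat.

step_arm(targets=[{"x": 0, "y": 0, "z": 0, "turn": 0, "grip": 0.058}, {"x": 0, "y": 0, "z": 0, "turn": 0, "grip": 0.065}, {"x": 0, "y": 0, "z": 0, "turn": 0, "grip": 0.093}, {"x": 0, "y": 0, "z": 0, "turn": 0, "grip": 0.093}, {"x": 0, "y": 0, "z": 0, "turn": 0, "grip": 0.093}, {"x": 0, "y": 0, "z": 0, "turn": 0, "grip": 0.093}, {"x": 0, "y": 0, "z": 0, "turn": 0, "grip": 0.093}, {"x": 0, "y": 0, "z": -0.04, "turn": 0, "grip": 0.093}, {"x": 0, "y": 0, "z": -0.09, "turn": 0, "grip": 0.093}, {"x": 0, "y": 0, "z": -0.15, "turn": 0, "grip": 0.093}, {"x": 0, "y": 0, "z": -0.2, "turn": 0, "grip": 0.093}, {"x": 0.06, "y": -0.06, "z": -0.2, "turn": 0, "grip": 0.093}, {"x": 0.12, "y": -0.12, "z": -0.2, "turn": 0, "grip": 0.093}, {"x": 0.18, "y": -0.18, "z": -0.2, "turn": 0, "grip": 0.093}, {"x": 0.24, "y": -0.2, "z": -0.2, "turn": 0, "grip": 0.093}, {"x": 0.28, "y": -0.24, "z": -0.2, "turn": 0, "grip": 0.093}, {"x": 0.28, "y": -0.24, "z": -0.2, "turn": 0, "grip": 0.093}, {"x": 0.28, "y": -0.24, "z": -0.2, "turn": 0, "grip": 0.093}])

```text
clock: 55.95
tcp_pos: [0.3751, -0.3217, 0.2557]
ee_rot: [-179.9, 0.0, 175.2]
ft_force: [-0.4, 0.7, -0.4]
finger_gap: 0.996
```

```bash
python3 sv.py; python3 seg.py; python3 - <<'E'
from h import *
for n in("top","scene"):
    f=grab_frame(n);P=cloud(f)
    cv2.imwrite(f"pics/fin_{n}.png",f["color"][:,:,::-1])
    for t in ["jar_c","mixer_pad","coaster","block","dish_c","brush"]:
        o=outline_of(f,t)[0];Q=P[o["region"]];Q=Q[np.isfinite(Q[:,0])]
        zt=np.percentile(Q[:,2],90);T=Q[abs(Q[:,2]-zt)<.008]
        print(n,t,round(o["p"],2),zt.round(4),rect(T[:,:2])[:2])
E
```

```text
54
top sieve 0.74 [385.8, 207.5, 37.4, 40.3] 135
top sieve 0.74 [385.8, 207.5, 37.4, 40.3] 135 ell [ 479.2 -169.6] [107.7 109.4]
top mat 0.8 [375.1, 202.9, 49.3, 47.9] 669
top mat 0.8 [375.1, 202.9, 49.3, 47.9] 669 ell [ 481.1 -167.4] [147.9 151.1]
55
scene sieve 0.8 [225.4, 188.9, 44.0, 45.4] 205
scene sieve 0.8 [225.4, 188.9, 44.0, 45.4] 205 ell [ 483.9 -170.5] [106.  111.6]
scene mat 0.75 [217.4, 205.1, 58.0, 34.4] 589
scene mat 0.75 [217.4, 205.1, 58.0, 34.4] 589 ell [ 483.4 -165.8] [145.5 155.1]
top px [258. 185.] n 950 zt 0.1124 c [0.5836 0.2745] size [ 79.  108.1] ang 9.5
top px [283. 264.] n 34 zt 0.1037 c [0.3561 0.1831] size [11.5 20.8] ang 1.4
scene px [355. 139.] n 61 zt 0.1018 c [0.3583 0.184 ] size [23.8 15.8] ang 88.2
scene px [419. 184.] n 1153 zt 0.1126 c [0.5833 0.2748] size [ 79.9 112.5] ang 5.4
top jar_c 0.76 0.1026 (array([ 0.6729, -0.1042]), array([49.1989, 44.919 ]))
top mixer_pad 0.73 0.08 (array([ 0.5874, -0.3904]), array([55.7487, 58.1617]))
top coaster 0.73 0.0082 (array([ 0.6743, -0.1045]), array([88.257, 86.032]))
top block 0.58 0.0233 (array([0.6356, 0.0014]), array([49.6905, 25.2781]))
top dish_c 0.96 0.0175 (array([0.6944, 0.0517]), array([67.5172, 66.5017]))
top brush 0.62 0.0219 (array([0.5242, 0.4275]), array([ 43.5743, 194.5882]))
scene jar_c 0.88 0.102 (array([ 0.677 , -0.1051]), array([47.7313, 50.6694]))
scene mixer_pad 0.88 0.0793 (array([ 0.5919, -0.3908]), array([58.1397, 60.3242]))
scene coaster 0.6 0.0085 (array([ 0.679 , -0.1038]), array([91.4992, 88.4013]))
scene block 0.77 0.0231 (array([0.6402, 0.0005]), array([51.6892, 29.7669]))
scene dish_c 0.87 0.0191 (array([0.6977, 0.0528]), array([68.3586, 69.8308]))
scene brush 0.97 0.0223 (array([0.5262, 0.4263]), array([ 42.1727, 199.6149]))
```

View pics/fin_scene.png

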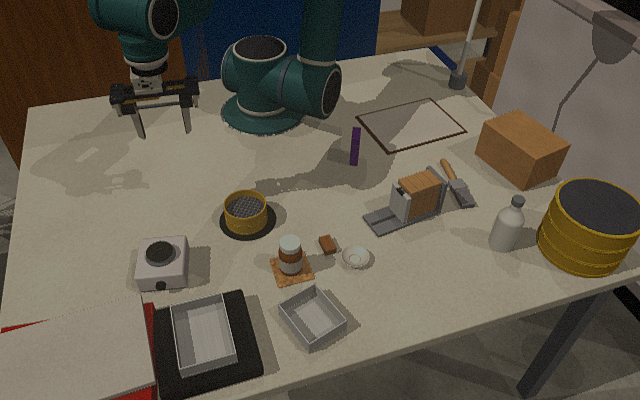

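View pics/fin_top.png

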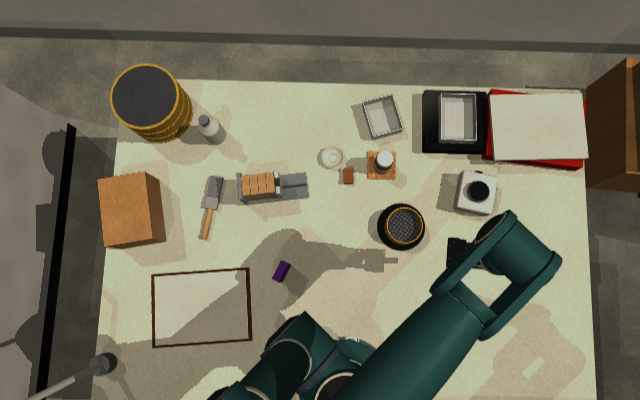

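```bash
python3 - <<'E'
from face import *
f=grab_frame("top");crop(f,"finT",(225,160,100,60),8)
P=cloud(f);d,l,z=D(P)
m=(abs(l)<12)&(z>20)&(d>-20)&(d<150)
for lo in range(-14,130,6):
    q=m&(d>=lo)&(d<lo+6)
    if q.sum():print(lo,q.sum(),np.median(z[q]).round(1),end="; ")
E
```

```text
-14 12 109.5; -8 16 109.9; -2 18 107.9; 4 15 110.4; 10 16 108.8; 16 17 108.8; 22 16 108.9; 28 16 108.4; 34 17 109.2; 40 15 109.6; 46 19 109.3; 52 13 109.4; 58 18 109.6; 64 16 108.2; 70 17 107.6; 76 15 109.0; 82 17 109.7; 88 15 108.3; 94 18 99.8; 100 15 98.1; 106 27 91.9;
```

View pics/finT.png

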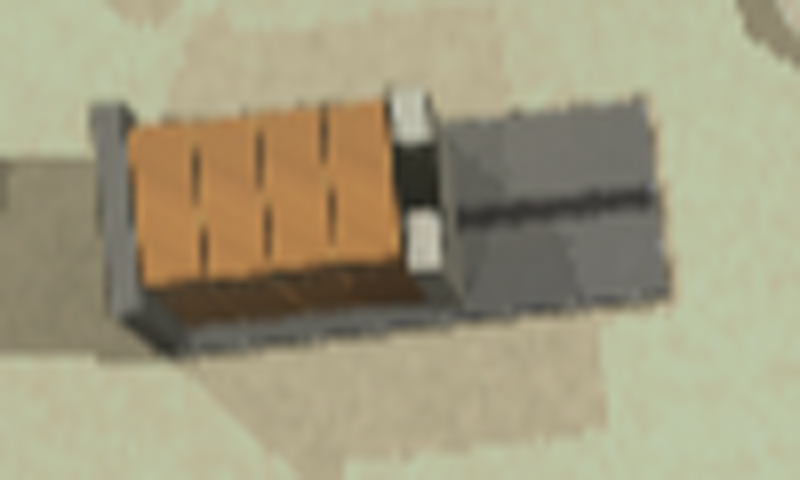

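```bash
python3 -c "
from plant import *
print(hand_in(), state()['clock'])"
```

```text
the job is handed in; nothing more can be done
the job is handed in; nothing more can be done
```

The job is done and handed in. It took about 56 s of the 210 s allowed, and the hand-in reports no verdict.

- **Rack:** I slid the stop back and filed all four brown cases upright against the wall. I then pushed the stop in until the force rose to about 25 N with no further movement. The last pictures show wall and cases together at about 108 mm from above, which is tight packing. The scene view read 112 mm, within its noise. The stop sits against the last case with no visible gap.
- **Sieve:** I gripped it by the rim and dragged it across the bench. Its centre is about 3 mm from the mat's centre by the top camera and 5 mm by the scene camera. It was not seen to be knocked afterwards.
- **Jar and pad:** With the sieve on the mat, I pressed the jar down on the pad with about 22–26 N for about 2 s. The pad's joint value cannot be read, so "fully down" rests on that force, the hand height and the picture. The jar now stands upright within about 2 mm of the coaster's centre, and the pad is back up at about 79 mm.
- **Bystanders:** The dish, brush and block are within about 2 mm of where they started, and I did not touch the purple look-alike.

The two cameras disagreed by up to 5 mm along x. I averaged them or measured relative to nearby things, which was well within the tolerances. No check failed.

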